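# Change the batch in the light-curing unit

### The job

Take every cured crown holder (green grip) out of the light-curing unit and stand it fully home in a free hole of the green rack, and plug every holder of the next batch (blue grip, from the blue rack) fully home into a socket of the unit, letting none tip over. Then lay the amber shield flat and square across the unit's two cheeks, between the end stops and centred over the crowns, and with it in place press the green start button fully down and let it come up again. Leave the holder that is already in the green rack, the cup, the tin and the brush where they are.

Things in the scene. Friction and masses are not known exactly. Their poses are not given: they have to be found in the camera images.
- unit: White light-curing unit, fixed; origin on the bench under the middle of its socket deck, x to its back, y along the sockets, z up. Aluminium deck 124 x 152 mm, top at z = 54 mm. At each end of the deck a white cheek, 124 mm in x, y = 76 to 104 mm (and -76 to -104), top at z = 118 mm, with a grey end stop 8 mm high on its outer edge. Control box 75 mm high beyond the -y cheek.
- shield: Amber clear plate 100 x 184 x 5 mm (x, y, z), loose, 150 g, flat on the bench at first; origin at the centre of its underside, z up. Black rib handle on top, 12 mm in x, 75 mm in y, z = 5 to 33 mm. In use it lies on the tops of the unit's cheeks (underside at the unit's z = 118 mm), between the end stops (inner faces at y = +-98 mm), its y along the unit's y, either way round.
- start (a joint): Start button travel in m: 0 released, 0.006 fully down; a spring returns it. About 5 N holds it fully down.
- start_top (a point): Top centre of the green start button, 28 mm in diameter, on the unit's control box, 22 mm above the box when released; it is pushed straight down.
- rack_next: Blue plastic rack, from which the next batch comes: a fixed block 56 x 140 x 38 mm (x, y, z), origin at the centre of its underside, four holes in a row along its y (x = 0, y = -51, -17, 17, 51 mm) in its top, each 9 mm in diameter and 34 mm deep.
- rack_done: Green plastic rack, for cured crowns: a fixed block 56 x 140 x 38 mm (x, y, z), origin at the centre of its underside, four holes in a row along its y (x = 0, y = -51, -17, 17, 51 mm) in its top, each 9 mm in diameter and 34 mm deep.
- unit_socket0 (a point): Centre of the mouth of one of the four openings in the top of the unit's deck, which lie in a row 34 mm apart; a vertical round hole 9 mm in diameter and 34 mm deep. Its axes are those of the unit.
- unit_socket1 (a point): Centre of the mouth of one of the four openings in the top of the unit's deck, which lie in a row 34 mm apart; a vertical round hole 9 mm in diameter and 34 mm deep. Its axes are those of the unit.
- unit_socket2 (a point): Centre of the mouth of one of the four openings in the top of the unit's deck, which lie in a row 34 mm apart; a vertical round hole 9 mm in diameter and 34 mm deep. Its axes are those of the unit.
- unit_socket3 (a point): Centre of the mouth of one of the four openings in the top of the unit's deck, which lie in a row 34 mm apart; a vertical round hole 9 mm in diameter and 34 mm deep. Its axes are those of the unit.
- next1: Crown holder, blue grip, next batch, in the blue rack at first; may be absent. Upright, 79 mm tall, round about its z; origin at the tip of its shank, z up. From there up: steel shank 7 mm thick to 30 mm (lowest 5 mm tapered), flange 18 mm wide at 30 to 34 mm (rests on the surface round the hole when home), grip 14 mm wide at 34 to 64 mm, tooth-coloured crown 12 mm wide up to 79 mm. 35 g.
- next2: Crown holder, blue grip, next batch, in the blue rack at first; may be absent. Upright, 79 mm tall, round about its z; origin at the tip of its shank, z up. From there up: steel shank 7 mm thick to 30 mm (lowest 5 mm tapered), flange 18 mm wide at 30 to 34 mm (rests on the surface round the hole when home), grip 14 mm wide at 34 to 64 mm, tooth-coloured crown 12 mm wide up to 79 mm. 35 g.
- next3: Crown holder, blue grip, next batch, in the blue rack at first; may be absent. Upright, 79 mm tall, round about its z; origin at the tip of its shank, z up. From there up: steel shank 7 mm thick to 30 mm (lowest 5 mm tapered), flange 18 mm wide at 30 to 34 mm (rests on the surface round the hole when home), grip 14 mm wide at 34 to 64 mm, tooth-coloured crown 12 mm wide up to 79 mm. 35 g.
- next4: Crown holder, blue grip, next batch, in the blue rack at first; may be absent. Upright, 79 mm tall, round about its z; origin at the tip of its shank, z up. From there up: steel shank 7 mm thick to 30 mm (lowest 5 mm tapered), flange 18 mm wide at 30 to 34 mm (rests on the surface round the hole when home), grip 14 mm wide at 34 to 64 mm, tooth-coloured crown 12 mm wide up to 79 mm. 35 g.
- cured1: Crown holder, green grip, cured, in a socket of the unit at first; may be absent. Upright, 79 mm tall, round about its z; origin at the tip of its shank, z up. From there up: steel shank 7 mm thick to 30 mm (lowest 5 mm tapered), flange 18 mm wide at 30 to 34 mm (rests on the surface round the hole when home), grip 14 mm wide at 34 to 64 mm, tooth-coloured crown 12 mm wide up to 79 mm. 35 g.
- cured2: Crown holder, green grip, cured, in a socket of the unit at first; may be absent. Upright, 79 mm tall, round about its z; origin at the tip of its shank, z up. From there up: steel shank 7 mm thick to 30 mm (lowest 5 mm tapered), flange 18 mm wide at 30 to 34 mm (rests on the surface round the hole when home), grip 14 mm wide at 34 to 64 mm, tooth-coloured crown 12 mm wide up to 79 mm. 35 g.
- cured3: Crown holder, green grip, cured, in a socket of the unit at first; may be absent. Upright, 79 mm tall, round about its z; origin at the tip of its shank, z up. From there up: steel shank 7 mm thick to 30 mm (lowest 5 mm tapered), flange 18 mm wide at 30 to 34 mm (rests on the surface round the hole when home), grip 14 mm wide at 34 to 64 mm, tooth-coloured crown 12 mm wide up to 79 mm. 35 g.
- cured4: Crown holder, green grip, cured, in a socket of the unit at first; may be absent. Upright, 79 mm tall, round about its z; origin at the tip of its shank, z up. From there up: steel shank 7 mm thick to 30 mm (lowest 5 mm tapered), flange 18 mm wide at 30 to 34 mm (rests on the surface round the hole when home), grip 14 mm wide at 34 to 64 mm, tooth-coloured crown 12 mm wide up to 79 mm. 35 g.
- kept1: Crown holder, green grip, already in the green rack at first; may be absent. Upright, 79 mm tall, round about its z; origin at the tip of its shank, z up. From there up: steel shank 7 mm thick to 30 mm (lowest 5 mm tapered), flange 18 mm wide at 30 to 34 mm (rests on the surface round the hole when home), grip 14 mm wide at 34 to 64 mm, tooth-coloured crown 12 mm wide up to 79 mm. 35 g.
- kept2: Crown holder, green grip, already in the green rack at first; may be absent. Upright, 79 mm tall, round about its z; origin at the tip of its shank, z up. From there up: steel shank 7 mm thick to 30 mm (lowest 5 mm tapered), flange 18 mm wide at 30 to 34 mm (rests on the surface round the hole when home), grip 14 mm wide at 34 to 64 mm, tooth-coloured crown 12 mm wide up to 79 mm. 35 g.
- cup: White ceramic mixing cup, 72 mm wide, 62 mm tall, origin under its centre. A bystander.
- tin: Round red plastic tin, 77 mm wide, 37 mm tall, origin under its centre. A bystander.
- brush: Yellow brush lying on the bench, 180 mm long along its x, 10 mm thick, origin underneath near its middle. A bystander.
Mind the look-alikes: they are no part of the job. Leave any pink or yellow look-alike of the next4 alone.

How it is judged:
By the outcome, as a careful person would: the job done as asked, in the order asked, and still so for the second after the job is handed in, with the robot touching nothing.
Of next1, next2, next3, next4 only 3 to 4 are there at a start; the rules pass over those that are not, and their reading is None.
Of cured1, cured2, cured3, cured4 only 2 to 3 are there at a start; the rules pass over those that are not, and their reading is None.
Of kept1, kept2 only 1 to 1 are there at a start; the rules pass over those that are not, and their reading is None.
At some moment in a run one of shield may be knocked a few centimetres aside while the robot is not near it.
It also fails if it takes over 210 s, if anything falls off the work surface, if the arm or the gripper's body presses on something with over 40 N, if the wrist force passes 120 N, or if a joint passes its speed limit or range.

### The arm

A 7-joint arm with a two-finger parallel gripper is mounted at the origin on the work surface. World frame = base frame: x ahead of the robot, y to its left, z up, the work surface at z = 0. Lengths are in m, angles in rad, forces in N, time in s.
With the tool pointing down it reaches from about 0.4 to 0.85 m from the base axis. Payload 10.4 kg.
Tool frame: the origin (TCP) lies midway between the tips of the shut fingers; the grasp point (between the pads) lies manip.tcp_to_grasp behind it (manip.tcp_to_grasp is the distance from the TCP to the grasp point, in m); z points along the fingers, y is the line along which they close (so a half turn about z gives the same grasp; the last joint's range is limited). The gripper opens to 87 mm and grips with 3 to 60 N. Pads are 19 mm wide; open, the fingers measure 117 mm over their backs; the gripper's body (75 mm by 190 mm) begins 51 mm behind the grasp point.
Start: joints at [1.175, 0.332, -0.065, 1.46, 0.022, 1.35, -0.088], TCP at [0.228, -0.582, 0.223] pointing down, gripper open.
Joint ranges: [-2.6, 2.6], [-0.5, 2.12], [-1.47, 1.34], [0.16, 2.42], [-1.27, 4.41], [0.06, 2.06], [-2.6, 2.6]. Speed limits (rad/s): [2.22, 2.22, 2.79, 2.79, 3.14, 3.14, 3.14].

### API

Orientations are given as a unit quaternion [x, y, z, w].
In Python, from station import telemetry, optics, manip gives the robot as it stands.
- The arm moves only by the tool drive_tool, never from a script. Its argument "rows" is a list of rows, each an object of numbers: "rx", "ry", "rz": the turn, a rotation vector about the tool's x, y, z in degrees; "x", "y", "z": the shift along the tool's x, y, z in m; "hand": the closure, from 0 (fully open) to 1 (shut). In form: [{"rx": .., "ry": .., "rz": .., "x": .., "y": .., "z": .., "hand": ..}, ...]. A call has 1 to 12 rows; each row is the pose to reach, as a shift and turn from the pose commanded when the call began, along the tool's axes at that moment; what a row does not reach only later rows make up. A row lasts 1/8 s, in which the tool goes at most 62.5 mm and 10.7 degrees, less where a joint would pass 70% of its speed; a pose out of reach is approached as far as the arm can. A call with a gripper value outside its range is refused whole. The fingers move at their own pace and stop on an object; "squeeze" is the grip in N (left out, the last holds). Time passes only in rows, so rows that repeat a pose let the fingers close. It gives the time, the measured TCP pose, the force, the opening and the grip force at its end, in the units of the state.
- telemetry.get_state(): the state, without advancing time (a new reading comes with each control period).
- optics.read_camera(name): name is "scene" or "top" or "wrist"; returns a dict with "frame" (400x640x3 uint8, red, green, blue), "K" (3x3 intrinsics, pixels), "rvec" (rotation vector, rad) and "tvec" (3), from world to camera coordinates, as OpenCV has them. Camera axes: x right, y down, z forward; pixel columns grow to the right and rows downward; lengths in m; the calibration is good to about 2 mm. The wrist camera is an equidistant fisheye: a pixel r from the principal point sees the ray r / f radians off the axis. A picture is of the moment at which its call begins. There is no depth.
- manip.hand_in(): hands the job in; it is judged then, once.
The state is a dict: "time": time; "joints": joint angles; "qvel": joint speeds; "effort": joint torques, N m; "ee_pos": TCP position; "ee_rot": TCP orientation; "ft_force": force on the tool from outside, world axes, zero at the start; "wrist_torque": the same for the moment, N m; "grip_width": finger opening in m; "grip_force": force on a finger pad.
Only numpy, scipy, OpenCV 4.12 (cv2) and the standard library are available. Lean on these libraries where they do the work, as an engineer would, in place of code of your own. Each camera call takes 0.05 s, during which the arm holds its last target. There are 200 camera calls.

## Working session

There is one attempt and no reset: what is moved stays moved. The work goes in short steps, Python scripts to look and compute and a tool call to move; the robot and the scene stay as the last step left them, time stands still between calls to the robot, and variables do not carry over. Pictures are saved under pics/ and viewed, at most 14 in all, crops included, and the job is handed in when it is done.

Besides the shell and the picture viewer there is one more tool, called after "Call:" as name([rows], argument=value, ...), one row to a line, values as JSON. drive_tool: Moves the arm, as the interface text tells. Its arguments: {"type":"object","properties":{"rows":{"type":"array","items":{"type":"object","properties":{"rx":{"type":"number"},"ry":{"type":"number"},"rz":{"type":"number"},"x":{"type":"number"},"y":{"type":"number"},"z":{"type":"number"},"hand":{"type":"number"}}}},"squeeze":{"type":"number"}},"required":["rows"]}

```bash
ls; mkdir -p pics
python3 - <<'E'
from station import telemetry, optics, manip
import cv2,pickle
s=telemetry.get_state();print(s);print(manip.tcp_to_grasp)
for n in["scene","top","wrist"]:
    c=optics.read_camera(n);pickle.dump(c,open(f"{n}0.pkl","wb"));cv2.imwrite(f"pics/{n}0.png",c["frame"][:,:,::-1]);print(n,c["K"].tolist(),c["rvec"],c["tvec"])
E
```

```text
pics
{'time': 0.0, 'joints': array([ 1.17539948,  0.33288626, -0.0647196 ,  1.46093617,  0.02161541,
        1.34988617, -0.08851743]), 'qvel': array([-0.00016371,  0.00029101,  0.00132167,  0.00099254, -0.00073128,
        0.00100785, -0.00033327]), 'effort': array([-2.24531323e-04, -6.23247313e+01,  2.49419123e-02, -3.89893162e+01,
       -6.12251577e-02,  3.98353406e-02,  1.85298381e-04]), 'ee_pos': array([ 0.22750042, -0.58171433,  0.22174746]), 'ee_rot': array([ 9.82675456e-01,  1.85333332e-01, -1.67513690e-04, -6.89794577e-04]), 'ft_force': array([-0.82719459, -0.44743718, -0.13477674]), 'wrist_torque': array([-0.00841688,  0.0306912 , -0.07062078]), 'grip_force': 0.0, 'grip_width': 0.0866814232808624}
0.0187
scene [[482.7126658815103, 0.0, 320.095514716926], [0.0, 482.7126658815103, 201.3658174727424], [0.0, 0.0, 1.0]] [ 1.84569455  1.36274017 -0.67524437] [-0.13889917 -0.21603682  1.53496275]
top [[381.49676982297507, 0.0, 322.05900847300313], [0.0, 381.49676982297507, 198.17086047307248], [0.0, 0.0, 1.0]] [ 2.13789735 -2.14539024  0.15409158] [0.02427924 0.5362801  0.94472086]
wrist [[309.70691628693146, 0.0, 321.593897199063], [0.0, 309.70691628693146, 199.76331667356402], [0.0, 0.0, 1.0]] [-2.40182286  1.63655865  0.22928058] [-0.62413352 -0.03241631  0.39142845]
```

View pics/scene0.png

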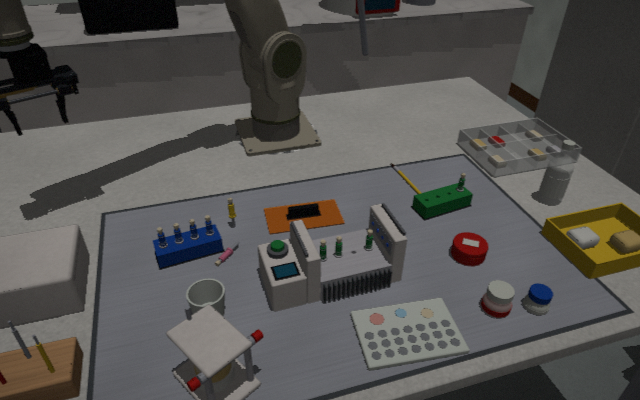

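View pics/top0.png

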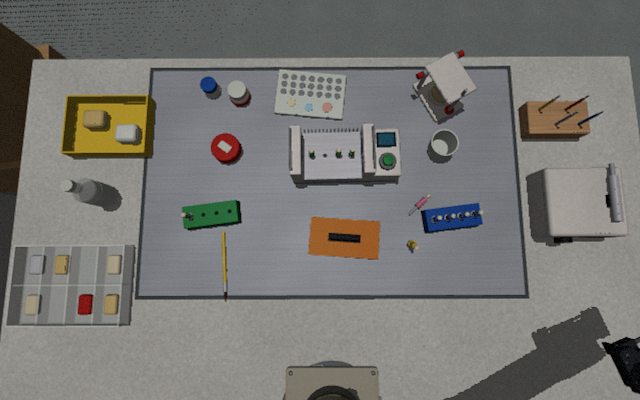

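Top view: the blue rack (452,217) holds four blue next holders. The unit holds three cured ones, at (312,155), (338,155) and (352,155). The green rack (211,214) has one kept holder at (187,216), and the shield is at (344,238). The look-alikes are yellow at (412,245) and pink lying at (419,203). I'll take rough positions first, then close wrist views.

```bash
cat > h.py <<'E'
import numpy as np,cv2,pickle
from scipy.spatial.transform import Rotation as R
def rays(c,px,fish):
    px=np.array(px,float).reshape(-1,1,2)
    u=(cv2.fisheye.undistortPoints(px,c["K"],np.zeros(4)) if fish else cv2.undistortPoints(px,c["K"],None)).reshape(-1,2)
    M=cv2.Rodrigues(np.array(c["rvec"]))[0]
    return -M.T@np.ravel(c["tvec"]), np.c_[u,np.ones(len(u))]@M
def at(c,px,z,fish=False):
    o,d=rays(c,px,fish); return o+d*((z-o[2])/d[:,2])[:,None]
def proj(c,P,fish=False):
    P=np.array(P,float).reshape(-1,1,3); rv=np.ravel(c["rvec"]).astype(float);tv=np.ravel(c["tvec"]).astype(float)
    return (cv2.fisheye.projectPoints(P,rv,tv,c["K"],np.zeros(4))[0] if fish else cv2.projectPoints(P,rv,tv,c["K"],None)[0]).reshape(-1,2)
def snap(n,name):
    from station import optics
    c=optics.read_camera(n);pickle.dump(c,open(name+".pkl","wb"));return c
def crop(c,x0,y0,x1,y1,k,name):
    im=cv2.resize(c["frame"][y0:y1,x0:x1,::-1],None,fx=k,fy=k,interpolation=cv2.INTER_CUBIC); cv2.imwrite(f"pics/{name}.png",im); return im
def go(target,yaw=None):
    "shift in tool axes from present pose to target TCP, rz degrees to get tool y axis heading yaw(deg, mod 180)"
    from station import telemetry
    s=telemetry.get_state();r=R.from_quat(s["ee_rot"]);print("t",round(s["time"],2),"shift",np.round(r.inv().apply(np.array(target)-s["ee_pos"]),4),"tool y",r.apply([0,1,0]).round(4),"z",r.apply([0,0,1]).round(4))
E
python3 - <<'E'
from h import *
c=pickle.load(open("top0.pkl","rb"))
f=lambda n,p,z:print(n,at(c,p,z).round(3).tolist())
f("green rack corners",[(182,206),(238,201),(241,222),(185,228)],.038)
f("blue rack",[(423,210),(480,204),(483,226),(427,231)],.038)
f("cured tops",[(312,155),(338,155),(352,155)],.133)
f("next tops",[(434,219),(449,217),(463,215),(477,213)],.08)
f("shield",[(311,217),(381,221),(379,259),(309,254),(344,238)],.005)
f("button",[(388,161)],.097)
w=pickle.load(open("wrist0.pkl","rb"));M=cv2.Rodrigues(w["rvec"])[0];print("wristcam",-M.T@w["tvec"],M[2],M[0])
E
python3 -c "
from h import *
go([.6,.03,.3])"
```

```text
green rack corners [[0.518, 0.384, 0.038], [0.53, 0.24, 0.038], [0.476, 0.231, 0.038], [0.461, 0.374, 0.038]]
blue rack [[0.505, -0.237, 0.038], [0.52, -0.384, 0.038], [0.463, -0.388, 0.038], [0.451, -0.245, 0.038]]
cured tops [[0.626, 0.046, 0.133], [0.626, -0.016, 0.133], [0.626, -0.049, 0.133]]
next tops [[0.478, -0.252, 0.08], [0.482, -0.289, 0.08], [0.487, -0.324, 0.08], [0.492, -0.358, 0.08]]
shield [[0.491, 0.052, 0.005], [0.48, -0.133, 0.005], [0.381, -0.126, 0.005], [0.394, 0.057, 0.005], [0.435, -0.035, 0.005]]
button [[0.62, -0.141, 0.097]]
wristcam [ 0.2985001  -0.55415244  0.38421669] [-0.25381379 -0.0975793  -0.96231847] [ 0.36559319 -0.9307725  -0.00204555]
t 0.15 shift [ 0.5697 -0.4342 -0.0776] tool y [ 0.3642 -0.9313 -0.0011] z [-5.e-04  1.e-03 -1.e+00]
```

View pics/wrist0.png

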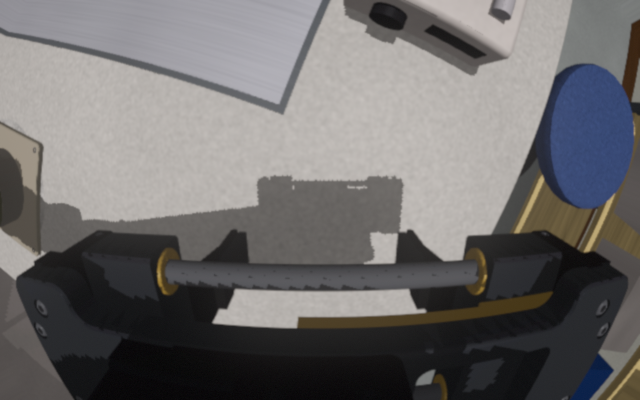

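Call:
drive_tool([
  {"x": 0.306,"y": -0.075,"z": 0.07,"rz": -68.6,"hand": 0.5},
  {"x": 0.306,"y": -0.075,"z": 0.07,"rz": -68.6,"hand": 0.5},
  {"x": 0.306,"y": -0.075,"z": 0.07,"rz": -68.6,"hand": 0.5},
  {"x": 0.306,"y": -0.075,"z": 0.07,"rz": -68.6,"hand": 0.5},
  {"x": 0.306,"y": -0.075,"z": 0.07,"rz": -68.6,"hand": 0.5},
  {"x": 0.306,"y": -0.075,"z": 0.07,"rz": -68.6,"hand": 0.5},
  {"x": 0.306,"y": -0.075,"z": 0.07,"rz": -68.6,"hand": 0.5},
  {"x": 0.306,"y": -0.075,"z": 0.07,"rz": -68.6,"hand": 0.5},
  {"x": 0.306,"y": -0.075,"z": 0.07,"rz": -68.6,"hand": 0.5},
  {"x": 0.306,"y": -0.075,"z": 0.07,"rz": -68.6,"hand": 0.5},
])

```text
validation failed for argument at $.ro...
```

Run:
```python
from h import *
from station import telemetry
print(telemetry.get_state()["joints"])
c=snap("wrist","w1");go([.61,-.10,.19]);crop(c,0,0,640,400,1.25,"w1")
```

```text
[ 1.17540839  0.33270204 -0.06472004  1.46077786  0.02162326  1.34991494
 -0.08851496]
t 0.2 shift [ 0.5317 -0.3094  0.0323] tool y [ 3.642e-01 -9.313e-01 -8.000e-04] z [-3.e-04  8.e-04 -1.e+00]
```

View pics/w1.png

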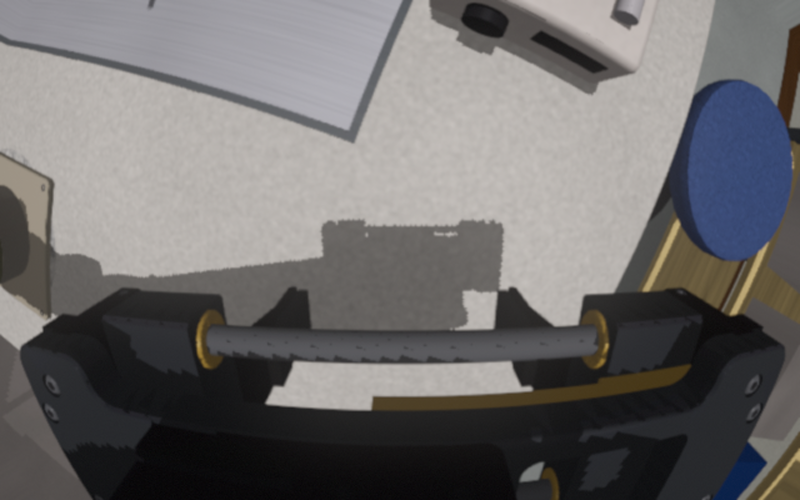

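The move was refused, so the picture still shows the start view. I'll resend with every field filled in.

Call:
drive_tool([
  {"rx": 0,"ry": 0,"rz": -68.6,"x": 0.306,"y": -0.075,"z": 0.07,"hand": 0.5},
  {"rx": 0,"ry": 0,"rz": -68.6,"x": 0.306,"y": -0.075,"z": 0.07,"hand": 0.5},
], squeeze=20)

```text
time: 0.45
ee_pos: [0.3282, -0.5112, 0.195]
ee_rot: [0.93, 0.367, 0.0, 0.0]
ft_force: [1.9, -0.2, 0.5]
grip_width: 0.0745
grip_force: 0.0
```

Call:
drive_tool([
  {"rx": 0,"ry": 0,"rz": -46.9,"x": 0.19,"y": 0.026,"z": 0.045,"hand": 0.5},
  {"rx": 0,"ry": 0,"rz": -46.9,"x": 0.19,"y": 0.026,"z": 0.045,"hand": 0.5},
  {"rx": 0,"ry": 0,"rz": -46.9,"x": 0.19,"y": 0.026,"z": 0.045,"hand": 0.5},
  {"rx": 0,"ry": 0,"rz": -46.9,"x": 0.19,"y": 0.026,"z": 0.045,"hand": 0.5},
  {"rx": 0,"ry": 0,"rz": -46.9,"x": 0.19,"y": 0.026,"z": 0.045,"hand": 0.5},
  {"rx": 0,"ry": 0,"rz": -46.9,"x": 0.19,"y": 0.026,"z": 0.045,"hand": 0.5},
  {"rx": 0,"ry": 0,"rz": -46.9,"x": 0.19,"y": 0.026,"z": 0.045,"hand": 0.5},
])

```text
time: 1.32
ee_pos: [0.4842, -0.402, 0.1504]
ee_rot: [0.709, 0.705, -0.0, 0.0]
ft_force: [0.4, 0.1, 0.7]
grip_width: 0.0437
grip_force: 0.0
```

Run:
```python
from h import *
from station import telemetry
print(telemetry.get_state()["joints"])
c=snap("wrist","w2");go([.61,-.10,.19]);crop(c,0,0,640,400,1.25,"w2")
```

```text
[ 0.91230672  0.41502101 -0.37858207  1.52509171  0.15882295  1.23188732
  0.50325544]
t 1.38 shift [ 0.3028  0.1239 -0.0396] tool y [ 1.     -0.0064 -0.    ] z [-0.e+00 -2.e-04 -1.e+00]
```

View pics/w2.png

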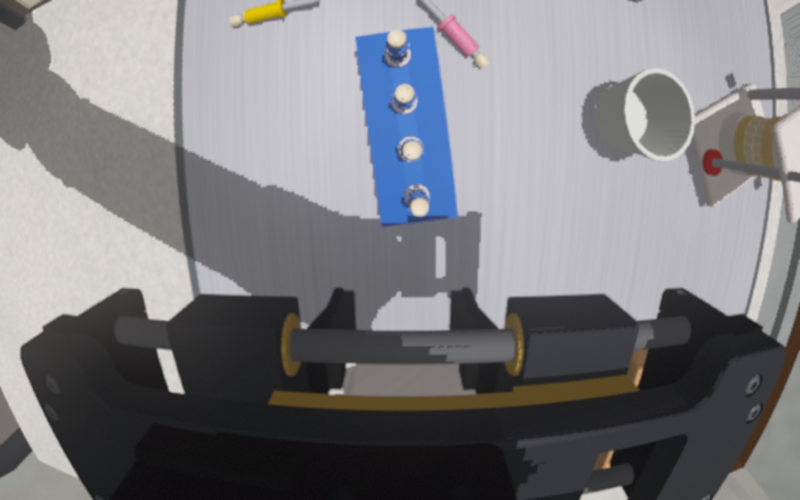

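Run:
```python
from h import *
c=pickle.load(open("w2.pkl","rb"))
P=at(c,np.array([(397,38),(404,93),(411,149),(419,207)])/1.25,.086,True);print(P.round(4).tolist(),np.linalg.norm(np.diff(P,axis=0),axis=1))
Q=at(c,np.array([(357,38),(434,28),(457,215),(383,224)])/1.25,.038,True);print(Q.round(4).tolist(),np.linalg.norm(np.diff(Q,axis=0),axis=1),Q.mean(0),P.mean(0))
```

```text
[[0.4836, -0.2635, 0.086], [0.4875, -0.2972, 0.086], [0.4914, -0.3302, 0.086], [0.4961, -0.3645, 0.086]] [0.033869   0.03321467 0.03465846]
[[0.4549, -0.2493, 0.038], [0.5092, -0.2422, 0.038], [0.5258, -0.3783, 0.038], [0.4721, -0.3849, 0.038]] [0.05470827 0.13714271 0.0541479 ] [ 0.4905005  -0.31368804  0.038     ] [ 0.48963201 -0.31385045  0.086     ]
```

Call:
drive_tool([
  {"rx": 0,"ry": 0,"rz": 0,"x": 0.06,"y": 0.025,"z": -0.05,"hand": 0.5},
  {"rx": 0,"ry": 0,"rz": 0,"x": 0.12,"y": 0.05,"z": -0.07,"hand": 0.5},
  {"rx": 0,"ry": 0,"rz": 0,"x": 0.27,"y": 0.13,"z": -0.07,"hand": 0.5},
  {"rx": 0,"ry": 0,"rz": 0,"x": 0.27,"y": 0.13,"z": -0.07,"hand": 0.5},
  {"rx": 0,"ry": 0,"rz": 0,"x": 0.27,"y": 0.13,"z": -0.07,"hand": 0.5},
  {"rx": 0,"ry": 0,"rz": 0,"x": 0.27,"y": 0.13,"z": -0.07,"hand": 0.5},
  {"rx": 0,"ry": 0,"rz": 0,"x": 0.27,"y": 0.13,"z": -0.07,"hand": 0.5},
  {"rx": 0,"ry": 0,"rz": 0,"x": 0.27,"y": 0.13,"z": -0.07,"hand": 0.5},
])

```text
time: 2.38
ee_pos: [0.615, -0.1345, 0.2203]
ee_rot: [0.71, 0.704, -0.0, 0.0]
ft_force: [0.7, -1.1, -0.3]
grip_width: 0.0437
grip_force: 0.0
```

Run:
```python
from h import *
c=snap("wrist","w3");go([.49,.2,.15]);crop(c,0,0,640,400,1.25,"w3")
```

```text
t 2.42 shift [ 0.3335 -0.1275  0.0701] tool y [ 1.0e+00 -7.5e-03 -3.0e-04] z [-3.e-04 -9.e-04 -1.e+00]
```

View pics/w3.png

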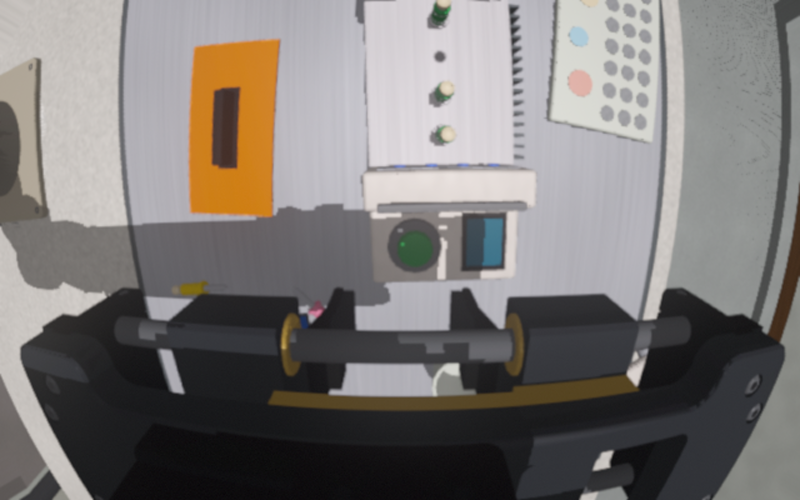

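The blue rack checks out: 33–35 mm spacing, and the rack centre and holder centre agree to 1 mm. The unit's cured holders are at (441,12), (444,91) and (445,134), with an empty socket at (439,57). The shield is left at (235,127) and the button at (413,246). Next, a closer look over the deck.

Call:
drive_tool([
  {"rx": 0,"ry": 0,"rz": 0,"x": 0.06,"y": 0,"z": 0.04,"hand": 0.5},
  {"rx": 0,"ry": 0,"rz": 0,"x": 0.06,"y": 0,"z": 0.04,"hand": 0.5},
  {"rx": 0,"ry": 0,"rz": 0,"x": 0.06,"y": 0,"z": 0.04,"hand": 0.5},
])

```text
time: 2.8
ee_pos: [0.6156, -0.0729, 0.1803]
ee_rot: [0.709, 0.705, -0.0, -0.0]
ft_force: [0.7, -0.2, 0.2]
grip_width: 0.0435
grip_force: 0.0
```

Run:
```python
from h import *
c=snap("wrist","w4")
c=snap("wrist","w4");crop(c,200,0,520,240,2.5,"w4")
w=pickle.load(open("w3.pkl","rb"));print("button",at(w,np.array([(413,246)])/1.25,.097,True))
```

```text
button [[ 0.62501808 -0.13706079  0.097     ]]
```

View pics/w4.png

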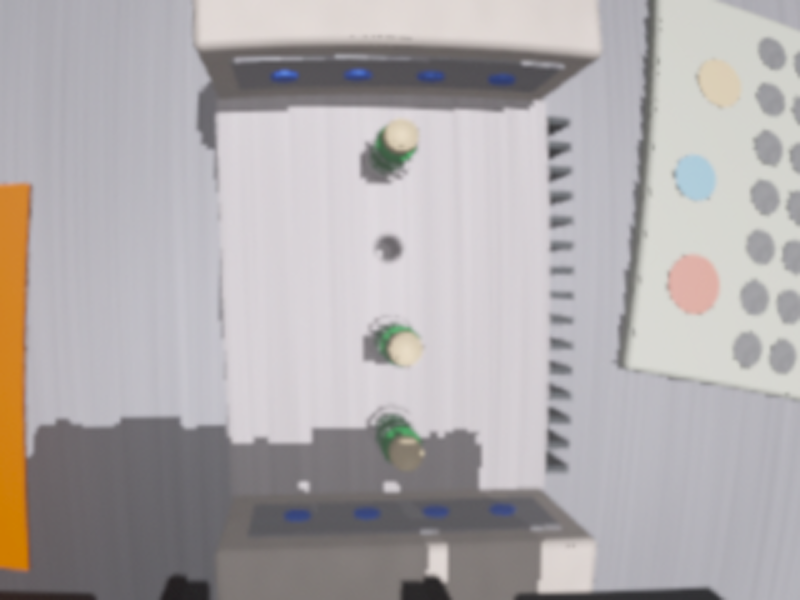

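Call:
drive_tool([
  {"rx": 0,"ry": 0,"rz": 0,"x": 0.27,"y": -0.125,"z": -0.03,"hand": 0.5},
  {"rx": 0,"ry": 0,"rz": 0,"x": 0.27,"y": -0.125,"z": -0.03,"hand": 0.5},
  {"rx": 0,"ry": 0,"rz": 0,"x": 0.27,"y": -0.125,"z": -0.03,"hand": 0.5},
  {"rx": 0,"ry": 0,"rz": 0,"x": 0.27,"y": -0.125,"z": -0.03,"hand": 0.5},
  {"rx": 0,"ry": 0,"rz": 0,"x": 0.27,"y": -0.125,"z": -0.03,"hand": 0.5},
  {"rx": 0,"ry": 0,"rz": 0,"x": 0.27,"y": -0.125,"z": 0.03,"hand": 0.5},
  {"rx": 0,"ry": 0,"rz": 0,"x": 0.27,"y": -0.125,"z": 0.03,"hand": 0.5},
  {"rx": 0,"ry": 0,"rz": 0,"x": 0.27,"y": -0.125,"z": 0.03,"hand": 0.5},
])

```text
time: 3.9
ee_pos: [0.4935, 0.1973, 0.1523]
ee_rot: [0.71, 0.705, 0.001, 0.0]
ft_force: [0.1, 0.3, 1.3]
grip_width: 0.0433
grip_force: 0.0
```

Run:
```python
from h import *
c=snap("wrist","w5");go([.6,.05,.2]);crop(c,160,0,480,240,2.5,"w5")
```

```text
t 3.95 shift [-0.1469  0.1073 -0.0472] tool y [ 1.     -0.0066  0.0025] z [ 2.5e-03  7.0e-04 -1.0e+00]
```

View pics/w5.png

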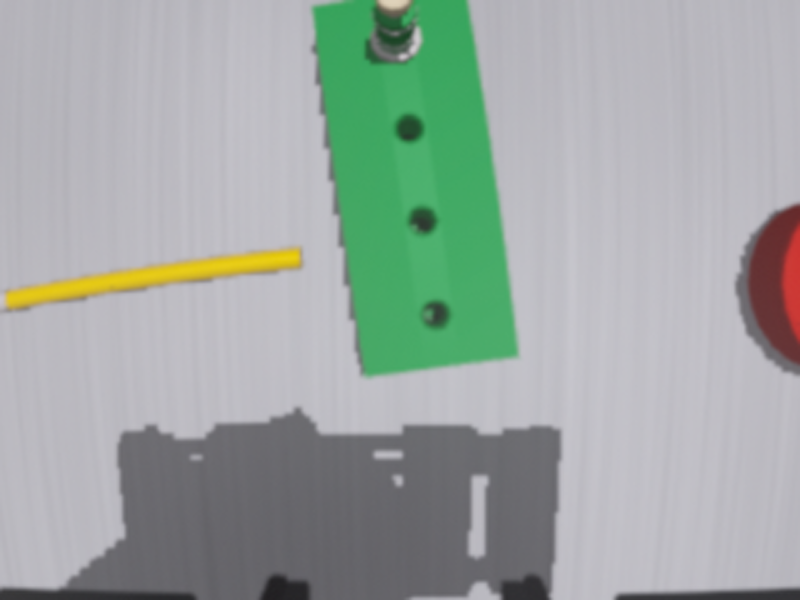

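Run:
```python
from h import *
c=pickle.load(open("w4.pkl","rb"));f=lambda p,ox:np.array(p)/2.5+[ox,0]
P=at(c,f([(400,135),(405,348),(406,454)],200),.102,True);H=at(c,f([(389,248)],200),.054,True);print("cured",P.round(4).tolist(),"hole",H.round(4))
L=at(c,f([(218,112),(231,440),(547,110),(548,440)],200),.054,True);print("deck edges",L.round(4).tolist())
g=pickle.load(open("w5.pkl","rb"))
G=at(g,f([(409,128),(422,220),(435,314)],160),.038,True);print("green",G.round(4).tolist(),np.linalg.norm(np.diff(G,axis=0),axis=1))
C=at(g,f([(362,376),(518,356),(313,5)],160),.038,True);print("corners",C.round(4).tolist(),np.linalg.norm(C[0]-C[1]),np.linalg.norm(C[0]-C[2]),C[1:].mean(0))
print("check kept", at(g,f([(395,42)],160),.041,True))
```

```text
cured [[0.6477, 0.0494, 0.102], [0.6494, -0.0179, 0.102], [0.6504, -0.0519, 0.102]] hole [[0.6494 0.0157 0.054 ]]
deck edges [[0.5866, 0.0681, 0.054], [0.5898, -0.0568, 0.054], [0.7106, 0.0727, 0.054], [0.7137, -0.0567, 0.054]]
green [[0.4977, 0.33, 0.038], [0.5021, 0.2963, 0.038], [0.5066, 0.2627, 0.038]] [0.03391587 0.03395808]
corners [[0.4805, 0.2405, 0.038], [0.5365, 0.2478, 0.038], [0.4636, 0.3788, 0.038]] 0.056522858671691205 0.1393141567566644 [0.50006592 0.31331366 0.038     ]
check kept [[0.4929999  0.36198176 0.041     ]]
```

Run:
```python
from h import *
c=pickle.load(open("top0.pkl","rb"));s=pickle.load(open("scene0.pkl","rb"))
y=np.deg2rad(1.5)
def pts(cx,cy,yaw,L):
    return [(cx+np.cos(yaw)*a-np.sin(yaw)*b,cy+np.sin(yaw)*a+np.cos(yaw)*b,z) for a,b,z in L]
u=pts(.6492,-.0012,y,[(0,.051,.102),(0,-.017,.102),(0,-.051,.102),(0,.017,.054),(-.062,.104,.118),(.062,.104,.118),(-.062,-.104,.118),(.062,-.104,.118)])
g=pts(.4999,.3135,np.arctan2(.0089,.0673),[(0,.051,.086),(0,.017,.038),(0,-.017,.038),(0,-.051,.038)]+[(a,b,.038) for a in(-.028,.028) for b in(-.07,.07)])
b=pts(.4900,-.3138,np.arctan2(.0125,.101),[(0,k,.086) for k in(-.051,-.017,.017,.051)]+[(a,b,.038) for a in(-.028,.028) for b in(-.07,.07)])
def ov(c,P,x0,y0,w,h,k):
    im=cv2.resize(c["frame"][y0:y0+h,x0:x0+w,::-1],None,fx=k,fy=k,interpolation=cv2.INTER_CUBIC).copy()
    for q in proj(c,P): cv2.drawMarker(im,tuple(int(v) for v in np.round((q-[x0,y0]+.5)*k-.5)),(255,0,255),0,9,1)
    return im
t=[ov(c,u,280,110,100,75,4),ov(c,g,170,190,100,75,4),ov(c,b,410,190,100,75,4),ov(s,u,290,200,130,98,4)[:300,:400]]
cv2.imwrite("pics/ov.png",np.vstack([np.hstack(t[:2]),np.hstack(t[2:])]))
```

```text
(no output)
```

View pics/ov.png

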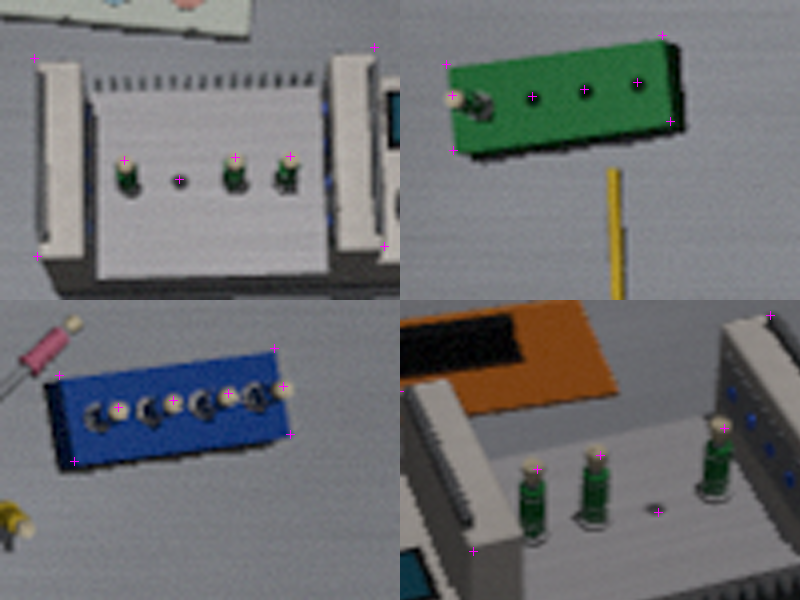

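Overlay markers land within about one pixel in all views, so the fits hold. I'll go above the cured holder at +51 mm, at (0.648, 0.050).

Call:
drive_tool([
  {"rx": 0,"ry": 0,"rz": 0,"x": -0.04,"y": 0.04,"z": -0.05,"hand": 0.5},
  {"rx": 0,"ry": 0,"rz": 0,"x": -0.147,"y": 0.155,"z": -0.05,"hand": 0.5},
  {"rx": 0,"ry": 0,"rz": 0,"x": -0.147,"y": 0.155,"z": -0.05,"hand": 0.5},
  {"rx": 0,"ry": 0,"rz": 0,"x": -0.147,"y": 0.155,"z": -0.03,"hand": 0.5},
  {"rx": 0,"ry": 0,"rz": 0,"x": -0.147,"y": 0.155,"z": 0.02,"hand": 0.5},
  {"rx": 0,"ry": 0,"rz": 0,"x": -0.147,"y": 0.155,"z": 0.02,"hand": 0.5},
  {"rx": 0,"ry": 0,"rz": 0,"x": -0.147,"y": 0.155,"z": 0.02,"hand": 0.5},
  {"rx": 0,"ry": 0,"rz": 0,"x": -0.147,"y": 0.155,"z": 0.02,"hand": 0.5},
])

```text
time: 4.95
ee_pos: [0.6476, 0.0512, 0.1334]
ee_rot: [0.709, 0.706, 0.001, 0.001]
ft_force: [0.2, 0.8, -0.1]
grip_width: 0.0433
grip_force: 0.0
```

```bash
python3 -c "
from h import *
go([.6480,.0498,.061])"
```

```text
t 4.95 shift [-0.0014  0.0001  0.0725] tool y [ 1.     -0.004   0.0039] z [ 3.9e-03  2.0e-04 -1.0e+00]
```

Call:
drive_tool([
  {"rx": 0,"ry": 0,"rz": 0,"x": -0.001,"y": 0,"z": 0.04,"hand": 0.5},
  {"rx": 0,"ry": 0,"rz": 0,"x": -0.001,"y": 0,"z": 0.0725,"hand": 0.5},
  {"rx": 0,"ry": 0,"rz": 0,"x": -0.001,"y": 0,"z": 0.0725,"hand": 0.5},
  {"rx": 0,"ry": 0,"rz": 0,"x": -0.001,"y": 0,"z": 0.0725,"hand": 1},
  {"rx": 0,"ry": 0,"rz": 0,"x": -0.001,"y": 0,"z": 0.0725,"hand": 1},
  {"rx": 0,"ry": 0,"rz": 0,"x": -0.001,"y": 0,"z": 0.0725,"hand": 1},
  {"rx": 0,"ry": 0,"rz": 0,"x": -0.001,"y": 0,"z": 0.0725,"hand": 1},
  {"rx": 0,"ry": 0,"rz": 0,"x": -0.001,"y": 0,"z": 0.0725,"hand": 1},
], squeeze=20)

```text
time: 5.95
ee_pos: [0.6467, 0.0496, 0.0585]
ee_rot: [0.709, 0.706, 0.0, 0.0]
ft_force: [-0.9, -0.1, 4.3]
grip_width: 0.0133
grip_force: 20.6
```

Call:
drive_tool([
  {"rx": 0,"ry": 0,"rz": 0,"x": 0,"y": 0,"z": -0.03,"hand": 1},
  {"rx": 0,"ry": 0,"rz": 0,"x": 0,"y": 0,"z": -0.085,"hand": 1},
  {"rx": 0,"ry": 0,"rz": 0,"x": 0.02,"y": -0.01,"z": -0.125,"hand": 1},
  {"rx": 0,"ry": 0,"rz": 0,"x": 0.28,"y": -0.15,"z": -0.125,"hand": 1},
  {"rx": 0,"ry": 0,"rz": 0,"x": 0.28,"y": -0.15,"z": -0.125,"hand": 1},
  {"rx": 0,"ry": 0,"rz": 0,"x": 0.28,"y": -0.15,"z": -0.125,"hand": 1},
  {"rx": 0,"ry": 0,"rz": 0,"x": 0.28,"y": -0.15,"z": -0.125,"hand": 1},
  {"rx": 0,"ry": 0,"rz": 0,"x": 0.28,"y": -0.15,"z": -0.07,"hand": 1},
  {"rx": 0,"ry": 0,"rz": 0,"x": 0.28,"y": -0.15,"z": -0.032,"hand": 1},
  {"rx": 0,"ry": 0,"rz": 0,"x": 0.28,"y": -0.15,"z": -0.032,"hand": 1},
  {"rx": 0,"ry": 0,"rz": 0,"x": 0.28,"y": -0.15,"z": -0.032,"hand": 1},
])

```text
time: 7.32
ee_pos: [0.4989, 0.33, 0.0916]
ee_rot: [0.709, 0.705, 0.001, 0.0]
ft_force: [1.1, -1.1, 0.1]
grip_width: 0.0132
grip_force: 21.4
```

```bash
python3 -c "
from h import *
go([.4977,.3300,.0425])"
```

```text
t 7.33 shift [-0.0001 -0.0012  0.0491] tool y [ 1.     -0.0056  0.0014] z [ 1.4e-03  6.0e-04 -1.0e+00]
```

Call:
drive_tool([
  {"rx": 0,"ry": 0,"rz": 0,"x": 0,"y": -0.001,"z": 0,"hand": 1},
  {"rx": 0,"ry": 0,"rz": 0,"x": 0,"y": -0.001,"z": 0.013,"hand": 1},
  {"rx": 0,"ry": 0,"rz": 0,"x": 0,"y": -0.001,"z": 0.02,"hand": 1},
  {"rx": 0,"ry": 0,"rz": 0,"x": 0,"y": -0.001,"z": 0.026,"hand": 1},
  {"rx": 0,"ry": 0,"rz": 0,"x": 0,"y": -0.001,"z": 0.026,"hand": 1},
])

```text
time: 7.95
ee_pos: [0.4964, 0.33, 0.0632]
ee_rot: [0.709, 0.706, -0.001, -0.0]
ft_force: [0.1, 0.1, 0.2]
grip_width: 0.0133
grip_force: 21.4
```

Call:
drive_tool([
  {"rx": 0,"ry": 0,"rz": 0,"x": 0,"y": 0.0005,"z": 0.008,"hand": 1},
  {"rx": 0,"ry": 0,"rz": 0,"x": 0,"y": 0.0005,"z": 0.016,"hand": 1},
  {"rx": 0,"ry": 0,"rz": 0,"x": 0,"y": 0.0005,"z": 0.021,"hand": 1},
  {"rx": 0,"ry": 0,"rz": 0,"x": 0,"y": 0.0005,"z": 0.022,"hand": 1},
])

```text
time: 8.45
ee_pos: [0.4971, 0.3301, 0.0423]
ee_rot: [0.709, 0.706, -0.0, 0.0]
ft_force: [-6.5, -5.4, 15.5]
grip_width: 0.0135
grip_force: 22.4
```

Home: the flange is seated with 15 N of reaction. Release and go to the second cured holder at -17 mm.

Call:
drive_tool([
  {"rx": 0,"ry": 0,"rz": 0,"x": 0,"y": 0.0,"z": -0.001,"hand": 0.5},
  {"rx": 0,"ry": 0,"rz": 0,"x": 0,"y": 0.0,"z": -0.001,"hand": 0.5},
  {"rx": 0,"ry": 0,"rz": 0,"x": 0,"y": 0.0,"z": -0.06,"hand": 0.5},
  {"rx": 0,"ry": 0,"rz": 0,"x": -0.03,"y": 0.01,"z": -0.11,"hand": 0.5},
  {"rx": 0,"ry": 0,"rz": 0,"x": -0.348,"y": 0.154,"z": -0.13,"hand": 0.5},
  {"rx": 0,"ry": 0,"rz": 0,"x": -0.348,"y": 0.154,"z": -0.13,"hand": 0.5},
  {"rx": 0,"ry": 0,"rz": 0,"x": -0.348,"y": 0.154,"z": -0.13,"hand": 0.5},
  {"rx": 0,"ry": 0,"rz": 0,"x": -0.348,"y": 0.154,"z": -0.13,"hand": 0.5},
  {"rx": 0,"ry": 0,"rz": 0,"x": -0.348,"y": 0.154,"z": -0.13,"hand": 0.5},
  {"rx": 0,"ry": 0,"rz": 0,"x": -0.348,"y": 0.154,"z": -0.092,"hand": 0.5},
  {"rx": 0,"ry": 0,"rz": 0,"x": -0.348,"y": 0.154,"z": -0.092,"hand": 0.5},
  {"rx": 0,"ry": 0,"rz": 0,"x": -0.348,"y": 0.154,"z": -0.092,"hand": 0.5},
])

```text
time: 9.95
ee_pos: [0.6496, -0.0172, 0.1341]
ee_rot: [0.708, 0.706, 0.0, -0.0]
ft_force: [-0.6, 0.9, 1.0]
grip_width: 0.0435
grip_force: 0.0
```

```bash
python3 -c "
from h import *
go([.6497,-.0182,.061])"
```

```text
t 9.95 shift [-0.001   0.0001  0.0731] tool y [ 1.     -0.0035  0.    ] z [ 0.e+00  9.e-04 -1.e+00]
```

Call:
drive_tool([
  {"rx": 0,"ry": 0,"rz": 0,"x": -0.001,"y": 0,"z": 0.04,"hand": 0.5},
  {"rx": 0,"ry": 0,"rz": 0,"x": -0.001,"y": 0,"z": 0.0715,"hand": 0.5},
  {"rx": 0,"ry": 0,"rz": 0,"x": -0.001,"y": 0,"z": 0.0715,"hand": 0.5},
  {"rx": 0,"ry": 0,"rz": 0,"x": -0.001,"y": 0,"z": 0.0715,"hand": 1},
  {"rx": 0,"ry": 0,"rz": 0,"x": -0.001,"y": 0,"z": 0.0715,"hand": 1},
  {"rx": 0,"ry": 0,"rz": 0,"x": -0.001,"y": 0,"z": 0.0715,"hand": 1},
  {"rx": 0,"ry": 0,"rz": 0,"x": -0.001,"y": 0,"z": 0.0715,"hand": 1},
  {"rx": 0,"ry": 0,"rz": 0,"x": -0.001,"y": 0,"z": 0.0715,"hand": 1},
])

```text
time: 10.95
ee_pos: [0.6496, -0.0195, 0.063]
ee_rot: [0.709, 0.706, -0.0, 0.0]
ft_force: [-3.7, 0.8, 6.1]
grip_width: 0.0133
grip_force: 20.0
```

Call:
drive_tool([
  {"rx": 0,"ry": 0,"rz": 0,"x": 0,"y": 0,"z": -0.03,"hand": 1},
  {"rx": 0,"ry": 0,"rz": 0,"x": 0,"y": 0,"z": -0.085,"hand": 1},
  {"rx": 0,"ry": 0,"rz": 0,"x": 0.02,"y": -0.01,"z": -0.125,"hand": 1},
  {"rx": 0,"ry": 0,"rz": 0,"x": 0.315,"y": -0.149,"z": -0.125,"hand": 1},
  {"rx": 0,"ry": 0,"rz": 0,"x": 0.315,"y": -0.149,"z": -0.125,"hand": 1},
  {"rx": 0,"ry": 0,"rz": 0,"x": 0.315,"y": -0.149,"z": -0.125,"hand": 1},
  {"rx": 0,"ry": 0,"rz": 0,"x": 0.315,"y": -0.149,"z": -0.125,"hand": 1},
  {"rx": 0,"ry": 0,"rz": 0,"x": 0.315,"y": -0.149,"z": -0.125,"hand": 1},
  {"rx": 0,"ry": 0,"rz": 0,"x": 0.315,"y": -0.149,"z": -0.07,"hand": 1},
  {"rx": 0,"ry": 0,"rz": 0,"x": 0.315,"y": -0.149,"z": -0.032,"hand": 1},
  {"rx": 0,"ry": 0,"rz": 0,"x": 0.315,"y": -0.149,"z": -0.032,"hand": 1},
  {"rx": 0,"ry": 0,"rz": 0,"x": 0.315,"y": -0.149,"z": -0.032,"hand": 1},
])

```text
time: 12.45
ee_pos: [0.5029, 0.2966, 0.0961]
ee_rot: [0.709, 0.705, 0.001, 0.0]
ft_force: [-0.4, -0.2, 1.0]
grip_width: 0.0133
grip_force: 20.0
```

```bash
python3 -c "
from h import *
go([.5021,.2963,.0425])"
```

```text
t 12.45 shift [-0.0004 -0.0009  0.0536] tool y [ 1.     -0.0049  0.0016] z [ 0.0016  0.001  -1.    ]
```

Call:
drive_tool([
  {"rx": 0,"ry": 0,"rz": 0,"x": -0.001,"y": -0.001,"z": 0,"hand": 1},
  {"rx": 0,"ry": 0,"rz": 0,"x": -0.001,"y": -0.001,"z": 0.014,"hand": 1},
  {"rx": 0,"ry": 0,"rz": 0,"x": -0.001,"y": -0.001,"z": 0.022,"hand": 1},
  {"rx": 0,"ry": 0,"rz": 0,"x": -0.001,"y": -0.001,"z": 0.028,"hand": 1},
  {"rx": 0,"ry": 0,"rz": 0,"x": -0.001,"y": -0.001,"z": 0.028,"hand": 1},
])

```text
time: 13.08
ee_pos: [0.5007, 0.2951, 0.0658]
ee_rot: [0.709, 0.706, -0.0, -0.0]
ft_force: [-0.4, -0.2, 0.6]
grip_width: 0.013
grip_force: 20.0
```

Call:
drive_tool([
  {"rx": 0,"ry": 0,"rz": 0,"x": 0,"y": 0.0005,"z": 0.008,"hand": 1},
  {"rx": 0,"ry": 0,"rz": 0,"x": 0,"y": 0.0005,"z": 0.015,"hand": 1},
  {"rx": 0,"ry": 0,"rz": 0,"x": 0,"y": 0.0005,"z": 0.019,"hand": 1},
  {"rx": 0,"ry": 0,"rz": 0,"x": 0,"y": 0.0005,"z": 0.0195,"hand": 1},
])

```text
time: 13.58
ee_pos: [0.5015, 0.2952, 0.0469]
ee_rot: [0.709, 0.706, -0.0, 0.0]
ft_force: [-2.3, -1.3, 5.2]
grip_width: 0.0128
grip_force: 20.0
```

Call:
drive_tool([
  {"rx": 0,"ry": 0,"rz": 0,"x": 0,"y": 0.0,"z": -0.001,"hand": 0.5},
  {"rx": 0,"ry": 0,"rz": 0,"x": 0,"y": 0.0,"z": -0.001,"hand": 0.5},
  {"rx": 0,"ry": 0,"rz": 0,"x": 0,"y": 0.0,"z": -0.06,"hand": 0.5},
  {"rx": 0,"ry": 0,"rz": 0,"x": -0.03,"y": 0.01,"z": -0.11,"hand": 0.5},
  {"rx": 0,"ry": 0,"rz": 0,"x": -0.347,"y": 0.151,"z": -0.13,"hand": 0.5},
  {"rx": 0,"ry": 0,"rz": 0,"x": -0.347,"y": 0.151,"z": -0.13,"hand": 0.5},
  {"rx": 0,"ry": 0,"rz": 0,"x": -0.347,"y": 0.151,"z": -0.13,"hand": 0.5},
  {"rx": 0,"ry": 0,"rz": 0,"x": -0.347,"y": 0.151,"z": -0.13,"hand": 0.5},
  {"rx": 0,"ry": 0,"rz": 0,"x": -0.347,"y": 0.151,"z": -0.13,"hand": 0.5},
  {"rx": 0,"ry": 0,"rz": 0,"x": -0.347,"y": 0.151,"z": -0.092,"hand": 0.5},
  {"rx": 0,"ry": 0,"rz": 0,"x": -0.347,"y": 0.151,"z": -0.092,"hand": 0.5},
  {"rx": 0,"ry": 0,"rz": 0,"x": -0.347,"y": 0.151,"z": -0.092,"hand": 0.5},
])

```text
time: 15.08
ee_pos: [0.651, -0.0512, 0.1392]
ee_rot: [0.708, 0.706, 0.0, -0.0]
ft_force: [1.2, 0.7, -0.4]
grip_width: 0.0438
grip_force: 0.0
```

```bash
python3 -c "
from h import *
go([.6506,-.0522,.061])"
```

```text
t 15.07 shift [-0.001  -0.0004  0.0782] tool y [ 1.0e+00 -3.5e-03  1.0e-04] z [ 1.e-04  9.e-04 -1.e+00]
```

Call:
drive_tool([
  {"rx": 0,"ry": 0,"rz": 0,"x": 0,"y": -0.0005,"z": 0.04,"hand": 0.5},
  {"rx": 0,"ry": 0,"rz": 0,"x": 0,"y": -0.0005,"z": 0.077,"hand": 0.5},
  {"rx": 0,"ry": 0,"rz": 0,"x": 0,"y": -0.0005,"z": 0.077,"hand": 0.5},
  {"rx": 0,"ry": 0,"rz": 0,"x": 0,"y": -0.0005,"z": 0.077,"hand": 1},
  {"rx": 0,"ry": 0,"rz": 0,"x": 0,"y": -0.0005,"z": 0.077,"hand": 1},
  {"rx": 0,"ry": 0,"rz": 0,"x": 0,"y": -0.0005,"z": 0.077,"hand": 1},
  {"rx": 0,"ry": 0,"rz": 0,"x": 0,"y": -0.0005,"z": 0.077,"hand": 1},
  {"rx": 0,"ry": 0,"rz": 0,"x": 0,"y": -0.0005,"z": 0.077,"hand": 1},
])

```text
time: 16.08
ee_pos: [0.6504, -0.0525, 0.0626]
ee_rot: [0.709, 0.706, -0.0, 0.0]
ft_force: [-3.1, -0.3, 5.1]
grip_width: 0.0132
grip_force: 20.0
```

Call:
drive_tool([
  {"rx": 0,"ry": 0,"rz": 0,"x": 0,"y": 0,"z": -0.03,"hand": 1},
  {"rx": 0,"ry": 0,"rz": 0,"x": 0,"y": 0,"z": -0.085,"hand": 1},
  {"rx": 0,"ry": 0,"rz": 0,"x": 0.02,"y": -0.01,"z": -0.125,"hand": 1},
  {"rx": 0,"ry": 0,"rz": 0,"x": 0.315,"y": -0.144,"z": -0.125,"hand": 1},
  {"rx": 0,"ry": 0,"rz": 0,"x": 0.315,"y": -0.144,"z": -0.125,"hand": 1},
  {"rx": 0,"ry": 0,"rz": 0,"x": 0.315,"y": -0.144,"z": -0.125,"hand": 1},
  {"rx": 0,"ry": 0,"rz": 0,"x": 0.315,"y": -0.144,"z": -0.125,"hand": 1},
  {"rx": 0,"ry": 0,"rz": 0,"x": 0.315,"y": -0.144,"z": -0.125,"hand": 1},
  {"rx": 0,"ry": 0,"rz": 0,"x": 0.315,"y": -0.144,"z": -0.07,"hand": 1},
  {"rx": 0,"ry": 0,"rz": 0,"x": 0.315,"y": -0.144,"z": -0.032,"hand": 1},
  {"rx": 0,"ry": 0,"rz": 0,"x": 0.315,"y": -0.144,"z": -0.032,"hand": 1},
  {"rx": 0,"ry": 0,"rz": 0,"x": 0.315,"y": -0.144,"z": -0.032,"hand": 1},
])

```text
time: 17.58
ee_pos: [0.5088, 0.2635, 0.0956]
ee_rot: [0.709, 0.705, 0.001, 0.0]
ft_force: [-0.2, 0.4, -0.1]
grip_width: 0.0131
grip_force: 20.0
```

```bash
python3 -c "
from h import *
go([.5066,.2627,.0425])"
```

```text
t 17.57 shift [-0.0009 -0.0023  0.0531] tool y [ 1.     -0.0049  0.0017] z [ 1.7e-03  9.0e-04 -1.0e+00]
```

Call:
drive_tool([
  {"rx": 0,"ry": 0,"rz": 0,"x": -0.001,"y": -0.0015,"z": 0,"hand": 1},
  {"rx": 0,"ry": 0,"rz": 0,"x": -0.001,"y": -0.0015,"z": 0.014,"hand": 1},
  {"rx": 0,"ry": 0,"rz": 0,"x": -0.001,"y": -0.0015,"z": 0.022,"hand": 1},
  {"rx": 0,"ry": 0,"rz": 0,"x": -0.001,"y": -0.0015,"z": 0.028,"hand": 1},
  {"rx": 0,"ry": 0,"rz": 0,"x": -0.001,"y": -0.0015,"z": 0.028,"hand": 1},
])

```text
time: 18.2
ee_pos: [0.5061, 0.262, 0.0652]
ee_rot: [0.709, 0.706, -0.001, -0.0]
ft_force: [-0.2, 0.3, -0.4]
grip_width: 0.013
grip_force: 20.0
```

Call:
drive_tool([
  {"rx": 0,"ry": 0,"rz": 0,"x": 0,"y": 0.0005,"z": 0.008,"hand": 1},
  {"rx": 0,"ry": 0,"rz": 0,"x": 0,"y": 0.0005,"z": 0.015,"hand": 1},
  {"rx": 0,"ry": 0,"rz": 0,"x": 0,"y": 0.0005,"z": 0.019,"hand": 1},
  {"rx": 0,"ry": 0,"rz": 0,"x": 0,"y": 0.0005,"z": 0.0195,"hand": 1},
])

```text
time: 18.7
ee_pos: [0.5065, 0.2622, 0.0464]
ee_rot: [0.709, 0.706, -0.001, -0.0]
ft_force: [-5.9, -2.8, 8.8]
grip_width: 0.0134
grip_force: 20.0
```

Call:
drive_tool([
  {"rx": 0,"ry": 0,"rz": 0,"x": 0,"y": 0.0,"z": -0.001,"hand": 0.5},
  {"rx": 0,"ry": 0,"rz": 0,"x": 0,"y": 0.0,"z": -0.001,"hand": 0.5},
  {"rx": 0,"ry": 0,"rz": 0,"x": 0,"y": 0.0,"z": -0.06,"hand": 0.5},
  {"rx": 0,"ry": 0,"rz": 0,"x": 0,"y": 0,"z": -0.12,"hand": 0.5},
  {"rx": 0,"ry": 0,"rz": 0,"x": 0,"y": 0,"z": -0.13,"hand": 0.5},
])

```text
time: 19.32
ee_pos: [0.5089, 0.2635, 0.1809]
ee_rot: [0.709, 0.705, 0.003, 0.001]
ft_force: [-0.1, 0.5, -0.9]
grip_width: 0.0428
grip_force: 0.0
```

Call:
drive_tool([
  {"rx": 0,"ry": 0,"rz": 0,"x": -0.525,"y": -0.021,"z": 0,"hand": 0.5},
  {"rx": 0,"ry": 0,"rz": 0,"x": -0.525,"y": -0.021,"z": 0,"hand": 0.5},
  {"rx": 0,"ry": 0,"rz": 0,"x": -0.525,"y": -0.021,"z": 0,"hand": 0.5},
  {"rx": 0,"ry": 0,"rz": 0,"x": -0.525,"y": -0.021,"z": 0,"hand": 0.5},
  {"rx": 0,"ry": 0,"rz": 0,"x": -0.525,"y": -0.021,"z": 0,"hand": 0.5},
  {"rx": 0,"ry": 0,"rz": 0,"x": -0.525,"y": -0.021,"z": 0,"hand": 0.5},
  {"rx": 0,"ry": 0,"rz": 0,"x": -0.525,"y": -0.021,"z": 0,"hand": 0.5},
  {"rx": 0,"ry": 0,"rz": 0,"x": -0.525,"y": -0.021,"z": 0,"hand": 0.5},
  {"rx": 0,"ry": 0,"rz": 0,"x": -0.525,"y": -0.021,"z": 0.055,"hand": 0.5},
  {"rx": 0,"ry": 0,"rz": 0,"x": -0.525,"y": -0.021,"z": 0.055,"hand": 0.5},
  {"rx": 0,"ry": 0,"rz": 0,"x": -0.525,"y": -0.021,"z": 0.055,"hand": 0.5},
])

```text
time: 20.7
ee_pos: [0.4842, -0.2618, 0.122]
ee_rot: [0.708, 0.706, 0.0, 0.0]
ft_force: [1.1, 0.9, 1.8]
grip_width: 0.0436
grip_force: 0.0
```

```bash
python3 -c "
from h import *
go([.4837,-.2632,.045])"
```

```text
t 20.7 shift [-0.0014 -0.0006  0.077 ] tool y [ 1.0e+00 -3.4e-03  6.0e-04] z [ 6.e-04  3.e-04 -1.e+00]
```

Call:
drive_tool([
  {"rx": 0,"ry": 0,"rz": 0,"x": -0.001,"y": -0.0005,"z": 0.04,"hand": 0.5},
  {"rx": 0,"ry": 0,"rz": 0,"x": -0.001,"y": -0.0005,"z": 0.076,"hand": 0.5},
  {"rx": 0,"ry": 0,"rz": 0,"x": -0.001,"y": -0.0005,"z": 0.076,"hand": 0.5},
  {"rx": 0,"ry": 0,"rz": 0,"x": -0.001,"y": -0.0005,"z": 0.076,"hand": 1},
  {"rx": 0,"ry": 0,"rz": 0,"x": -0.001,"y": -0.0005,"z": 0.076,"hand": 1},
  {"rx": 0,"ry": 0,"rz": 0,"x": -0.001,"y": -0.0005,"z": 0.076,"hand": 1},
  {"rx": 0,"ry": 0,"rz": 0,"x": -0.001,"y": -0.0005,"z": 0.076,"hand": 1},
  {"rx": 0,"ry": 0,"rz": 0,"x": -0.001,"y": -0.0005,"z": 0.076,"hand": 1},
])

```text
time: 21.7
ee_pos: [0.4832, -0.2639, 0.046]
ee_rot: [0.709, 0.705, -0.0, 0.0]
ft_force: [-1.9, 0.2, 6.7]
grip_width: 0.0134
grip_force: 20.0
```

Call:
drive_tool([
  {"rx": 0,"ry": 0,"rz": 0,"x": 0,"y": 0,"z": -0.03,"hand": 1},
  {"rx": 0,"ry": 0,"rz": 0,"x": 0,"y": 0,"z": -0.085,"hand": 1},
  {"rx": 0,"ry": 0,"rz": 0,"x": 0,"y": 0,"z": -0.135,"hand": 1},
  {"rx": 0,"ry": 0,"rz": 0,"x": 0.313,"y": 0.163,"z": -0.135,"hand": 1},
  {"rx": 0,"ry": 0,"rz": 0,"x": 0.313,"y": 0.163,"z": -0.135,"hand": 1},
  {"rx": 0,"ry": 0,"rz": 0,"x": 0.313,"y": 0.163,"z": -0.135,"hand": 1},
  {"rx": 0,"ry": 0,"rz": 0,"x": 0.313,"y": 0.163,"z": -0.135,"hand": 1},
  {"rx": 0,"ry": 0,"rz": 0,"x": 0.313,"y": 0.163,"z": -0.135,"hand": 1},
  {"rx": 0,"ry": 0,"rz": 0,"x": 0.313,"y": 0.163,"z": -0.135,"hand": 1},
  {"rx": 0,"ry": 0,"rz": 0,"x": 0.313,"y": 0.163,"z": -0.08,"hand": 1},
  {"rx": 0,"ry": 0,"rz": 0,"x": 0.313,"y": 0.163,"z": -0.055,"hand": 1},
  {"rx": 0,"ry": 0,"rz": 0,"x": 0.313,"y": 0.163,"z": -0.055,"hand": 1},
])

```text
time: 23.2
ee_pos: [0.646, 0.0483, 0.0982]
ee_rot: [0.709, 0.706, -0.002, -0.001]
ft_force: [0.0, -0.3, 0.3]
grip_width: 0.0132
grip_force: 20.0
```

```bash
python3 -c "
from h import *
go([.6480,.0498,.0625])"
```

```text
t 23.2 shift [0.0015 0.0022 0.0357] tool y [ 1.     -0.0043 -0.0043] z [-4.3e-03 -3.0e-04 -1.0e+00]
```

Call:
drive_tool([
  {"rx": 0,"ry": 0,"rz": 0,"x": 0.0008,"y": 0.0015,"z": 0,"hand": 1},
  {"rx": 0,"ry": 0,"rz": 0,"x": 0.0008,"y": 0.0015,"z": 0.005,"hand": 1},
  {"rx": 0,"ry": 0,"rz": 0,"x": 0.0008,"y": 0.0015,"z": 0.01,"hand": 1},
  {"rx": 0,"ry": 0,"rz": 0,"x": 0.0008,"y": 0.0015,"z": 0.016,"hand": 1},
  {"rx": 0,"ry": 0,"rz": 0,"x": 0.0008,"y": 0.0015,"z": 0.016,"hand": 1},
])

```text
time: 23.82
ee_pos: [0.6483, 0.0493, 0.0837]
ee_rot: [0.709, 0.706, -0.001, -0.0]
ft_force: [-0.4, 0.2, -1.3]
grip_width: 0.0135
grip_force: 20.0
```

Call:
drive_tool([
  {"rx": 0,"ry": 0,"rz": 0,"x": 0,"y": -0.0005,"z": 0.008,"hand": 1},
  {"rx": 0,"ry": 0,"rz": 0,"x": 0,"y": -0.0005,"z": 0.016,"hand": 1},
  {"rx": 0,"ry": 0,"rz": 0,"x": 0,"y": -0.0005,"z": 0.021,"hand": 1},
  {"rx": 0,"ry": 0,"rz": 0,"x": 0,"y": -0.0005,"z": 0.022,"hand": 1},
])

```text
time: 24.32
ee_pos: [0.6481, 0.0493, 0.0621]
ee_rot: [0.709, 0.706, -0.0, -0.0]
ft_force: [-5.9, -1.2, 5.0]
grip_width: 0.0135
grip_force: 20.0
```

Call:
drive_tool([
  {"rx": 0,"ry": 0,"rz": 0,"x": 0,"y": 0,"z": -0.001,"hand": 0.5},
  {"rx": 0,"ry": 0,"rz": 0,"x": 0,"y": 0,"z": -0.001,"hand": 0.5},
  {"rx": 0,"ry": 0,"rz": 0,"x": 0,"y": 0,"z": -0.001,"hand": 0.5},
])

```text
time: 24.7
ee_pos: [0.6488, 0.0494, 0.0637]
ee_rot: [0.709, 0.706, 0.0, 0.0]
ft_force: [0.3, -1.0, 0.5]
grip_width: 0.0356
grip_force: 0.0
```

Call:
drive_tool([
  {"rx": 0,"ry": 0,"rz": 0,"x": 0,"y": 0,"z": -0.06,"hand": 0.5},
  {"rx": 0,"ry": 0,"rz": 0,"x": 0,"y": 0,"z": -0.12,"hand": 0.5},
  {"rx": 0,"ry": 0,"rz": 0,"x": -0.347,"y": -0.1585,"z": -0.12,"hand": 0.5},
  {"rx": 0,"ry": 0,"rz": 0,"x": -0.347,"y": -0.1585,"z": -0.12,"hand": 0.5},
  {"rx": 0,"ry": 0,"rz": 0,"x": -0.347,"y": -0.1585,"z": -0.12,"hand": 0.5},
  {"rx": 0,"ry": 0,"rz": 0,"x": -0.347,"y": -0.1585,"z": -0.12,"hand": 0.5},
  {"rx": 0,"ry": 0,"rz": 0,"x": -0.347,"y": -0.1585,"z": -0.12,"hand": 0.5},
  {"rx": 0,"ry": 0,"rz": 0,"x": -0.347,"y": -0.1585,"z": -0.12,"hand": 0.5},
  {"rx": 0,"ry": 0,"rz": 0,"x": -0.347,"y": -0.1585,"z": -0.12,"hand": 0.5},
  {"rx": 0,"ry": 0,"rz": 0,"x": -0.347,"y": -0.1585,"z": -0.06,"hand": 0.5},
  {"rx": 0,"ry": 0,"rz": 0,"x": -0.347,"y": -0.1585,"z": -0.06,"hand": 0.5},
  {"rx": 0,"ry": 0,"rz": 0,"x": -0.347,"y": -0.1585,"z": -0.06,"hand": 0.5},
])

```text
time: 26.2
ee_pos: [0.4895, -0.2966, 0.1252]
ee_rot: [0.708, 0.706, 0.0, 0.001]
ft_force: [0.3, 0.9, -0.0]
grip_width: 0.0435
grip_force: 0.0
```

```bash
python3 -c "
from h import *
go([.4877,-.2969,.045])"
```

```text
t 26.2 shift [-0.0003 -0.0019  0.0802] tool y [ 1.     -0.0034  0.0013] z [ 1.3e-03 -5.0e-04 -1.0e+00]
```

Call:
drive_tool([
  {"rx": 0,"ry": 0,"rz": 0,"x": 0.0005,"y": -0.0015,"z": 0.04,"hand": 0.5},
  {"rx": 0,"ry": 0,"rz": 0,"x": 0.0005,"y": -0.0015,"z": 0.079,"hand": 0.5},
  {"rx": 0,"ry": 0,"rz": 0,"x": 0.0005,"y": -0.0015,"z": 0.079,"hand": 0.5},
  {"rx": 0,"ry": 0,"rz": 0,"x": 0.0005,"y": -0.0015,"z": 0.079,"hand": 1},
  {"rx": 0,"ry": 0,"rz": 0,"x": 0.0005,"y": -0.0015,"z": 0.079,"hand": 1},
  {"rx": 0,"ry": 0,"rz": 0,"x": 0.0005,"y": -0.0015,"z": 0.079,"hand": 1},
  {"rx": 0,"ry": 0,"rz": 0,"x": 0.0005,"y": -0.0015,"z": 0.079,"hand": 1},
  {"rx": 0,"ry": 0,"rz": 0,"x": 0.0005,"y": -0.0015,"z": 0.079,"hand": 1},
])

```text
time: 27.2
ee_pos: [0.4872, -0.2967, 0.0451]
ee_rot: [0.709, 0.705, 0.0, 0.0]
ft_force: [-1.4, 0.4, 6.1]
grip_width: 0.0135
grip_force: 20.0
```

Call:
drive_tool([
  {"rx": 0,"ry": 0,"rz": 0,"x": 0,"y": 0,"z": -0.03,"hand": 1},
  {"rx": 0,"ry": 0,"rz": 0,"x": 0,"y": 0,"z": -0.085,"hand": 1},
  {"rx": 0,"ry": 0,"rz": 0,"x": 0,"y": 0,"z": -0.135,"hand": 1},
  {"rx": 0,"ry": 0,"rz": 0,"x": 0.314,"y": 0.161,"z": -0.135,"hand": 1},
  {"rx": 0,"ry": 0,"rz": 0,"x": 0.314,"y": 0.161,"z": -0.135,"hand": 1},
  {"rx": 0,"ry": 0,"rz": 0,"x": 0.314,"y": 0.161,"z": -0.135,"hand": 1},
  {"rx": 0,"ry": 0,"rz": 0,"x": 0.314,"y": 0.161,"z": -0.135,"hand": 1},
  {"rx": 0,"ry": 0,"rz": 0,"x": 0.314,"y": 0.161,"z": -0.135,"hand": 1},
  {"rx": 0,"ry": 0,"rz": 0,"x": 0.314,"y": 0.161,"z": -0.135,"hand": 1},
  {"rx": 0,"ry": 0,"rz": 0,"x": 0.314,"y": 0.161,"z": -0.08,"hand": 1},
  {"rx": 0,"ry": 0,"rz": 0,"x": 0.314,"y": 0.161,"z": -0.055,"hand": 1},
  {"rx": 0,"ry": 0,"rz": 0,"x": 0.314,"y": 0.161,"z": -0.055,"hand": 1},
])

```text
time: 28.7
ee_pos: [0.6478, 0.0167, 0.0972]
ee_rot: [0.709, 0.706, -0.002, -0.002]
ft_force: [0.4, 0.8, 0.1]
grip_width: 0.0132
grip_force: 20.0
```

```bash
python3 -c "
from h import *
go([.6487,.0158,.0625])"
```

```text
t 28.7 shift [-0.0009  0.0011  0.0347] tool y [ 1.     -0.0042 -0.0044] z [-4.4e-03 -1.0e-04 -1.0e+00]
```

Call:
drive_tool([
  {"rx": 0,"ry": 0,"rz": 0,"x": -0.0007,"y": 0.0003,"z": 0,"hand": 1},
  {"rx": 0,"ry": 0,"rz": 0,"x": -0.0007,"y": 0.0003,"z": 0.005,"hand": 1},
  {"rx": 0,"ry": 0,"rz": 0,"x": -0.0007,"y": 0.0003,"z": 0.01,"hand": 1},
  {"rx": 0,"ry": 0,"rz": 0,"x": -0.0007,"y": 0.0003,"z": 0.016,"hand": 1},
  {"rx": 0,"ry": 0,"rz": 0,"x": -0.0007,"y": 0.0003,"z": 0.016,"hand": 1},
])

```text
time: 29.32
ee_pos: [0.6489, 0.0161, 0.0826]
ee_rot: [0.709, 0.706, -0.001, -0.001]
ft_force: [-1.5, 0.3, -2.0]
grip_width: 0.0132
grip_force: 20.0
```

Call:
drive_tool([
  {"rx": 0,"ry": 0,"rz": 0,"x": 0,"y": -0.0005,"z": 0.008,"hand": 1},
  {"rx": 0,"ry": 0,"rz": 0,"x": 0,"y": -0.0005,"z": 0.016,"hand": 1},
  {"rx": 0,"ry": 0,"rz": 0,"x": 0,"y": -0.0005,"z": 0.021,"hand": 1},
  {"rx": 0,"ry": 0,"rz": 0,"x": 0,"y": -0.0005,"z": 0.022,"hand": 1},
])

```text
time: 29.82
ee_pos: [0.6488, 0.0161, 0.0611]
ee_rot: [0.709, 0.706, -0.0, -0.0]
ft_force: [-6.8, -0.0, 7.1]
grip_width: 0.0134
grip_force: 20.0
```

Call:
drive_tool([
  {"rx": 0,"ry": 0,"rz": 0,"x": 0,"y": 0,"z": -0.001,"hand": 0.5},
  {"rx": 0,"ry": 0,"rz": 0,"x": 0,"y": 0,"z": -0.001,"hand": 0.5},
  {"rx": 0,"ry": 0,"rz": 0,"x": 0,"y": 0,"z": -0.001,"hand": 0.5},
])

```text
time: 30.2
ee_pos: [0.6494, 0.0161, 0.0626]
ee_rot: [0.709, 0.706, 0.0, 0.0]
ft_force: [-0.2, -0.3, 0.8]
grip_width: 0.0355
grip_force: 0.0
```

Call:
drive_tool([
  {"rx": 0,"ry": 0,"rz": 0,"x": 0,"y": 0,"z": -0.06,"hand": 0.5},
  {"rx": 0,"ry": 0,"rz": 0,"x": 0,"y": 0,"z": -0.12,"hand": 0.5},
  {"rx": 0,"ry": 0,"rz": 0,"x": -0.347,"y": -0.157,"z": -0.12,"hand": 0.5},
  {"rx": 0,"ry": 0,"rz": 0,"x": -0.347,"y": -0.157,"z": -0.12,"hand": 0.5},
  {"rx": 0,"ry": 0,"rz": 0,"x": -0.347,"y": -0.157,"z": -0.12,"hand": 0.5},
  {"rx": 0,"ry": 0,"rz": 0,"x": -0.347,"y": -0.157,"z": -0.12,"hand": 0.5},
  {"rx": 0,"ry": 0,"rz": 0,"x": -0.347,"y": -0.157,"z": -0.12,"hand": 0.5},
  {"rx": 0,"ry": 0,"rz": 0,"x": -0.347,"y": -0.157,"z": -0.12,"hand": 0.5},
  {"rx": 0,"ry": 0,"rz": 0,"x": -0.347,"y": -0.157,"z": -0.12,"hand": 0.5},
  {"rx": 0,"ry": 0,"rz": 0,"x": -0.347,"y": -0.157,"z": -0.06,"hand": 0.5},
  {"rx": 0,"ry": 0,"rz": 0,"x": -0.347,"y": -0.157,"z": -0.06,"hand": 0.5},
  {"rx": 0,"ry": 0,"rz": 0,"x": -0.347,"y": -0.157,"z": -0.06,"hand": 0.5},
])

```text
time: 31.7
ee_pos: [0.4917, -0.3297, 0.1242]
ee_rot: [0.708, 0.706, 0.0, 0.001]
ft_force: [-0.0, 0.2, 0.8]
grip_width: 0.0436
grip_force: 0.0
```

```bash
python3 -c "
from h import *
go([.4919,-.3307,.045])"
```

```text
t 31.7 shift [-0.0009  0.0001  0.0792] tool y [ 1.     -0.0033  0.0013] z [ 1.3e-03 -5.0e-04 -1.0e+00]
```

Call:
drive_tool([
  {"rx": 0,"ry": 0,"rz": 0,"x": -0.0005,"y": 0.0003,"z": 0.04,"hand": 0.5},
  {"rx": 0,"ry": 0,"rz": 0,"x": -0.0005,"y": 0.0003,"z": 0.078,"hand": 0.5},
  {"rx": 0,"ry": 0,"rz": 0,"x": -0.0005,"y": 0.0003,"z": 0.078,"hand": 0.5},
  {"rx": 0,"ry": 0,"rz": 0,"x": -0.0005,"y": 0.0003,"z": 0.078,"hand": 1},
  {"rx": 0,"ry": 0,"rz": 0,"x": -0.0005,"y": 0.0003,"z": 0.078,"hand": 1},
  {"rx": 0,"ry": 0,"rz": 0,"x": -0.0005,"y": 0.0003,"z": 0.078,"hand": 1},
  {"rx": 0,"ry": 0,"rz": 0,"x": -0.0005,"y": 0.0003,"z": 0.078,"hand": 1},
  {"rx": 0,"ry": 0,"rz": 0,"x": -0.0005,"y": 0.0003,"z": 0.078,"hand": 1},
])

```text
time: 32.7
ee_pos: [0.4912, -0.3309, 0.0451]
ee_rot: [0.709, 0.706, 0.0, 0.0]
ft_force: [-1.0, 0.7, 5.4]
grip_width: 0.0136
grip_force: 20.0
```

Call:
drive_tool([
  {"rx": 0,"ry": 0,"rz": 0,"x": 0,"y": 0,"z": -0.03,"hand": 1},
  {"rx": 0,"ry": 0,"rz": 0,"x": 0,"y": 0,"z": -0.085,"hand": 1},
  {"rx": 0,"ry": 0,"rz": 0,"x": 0,"y": 0,"z": -0.135,"hand": 1},
  {"rx": 0,"ry": 0,"rz": 0,"x": 0.313,"y": 0.157,"z": -0.135,"hand": 1},
  {"rx": 0,"ry": 0,"rz": 0,"x": 0.313,"y": 0.157,"z": -0.135,"hand": 1},
  {"rx": 0,"ry": 0,"rz": 0,"x": 0.313,"y": 0.157,"z": -0.135,"hand": 1},
  {"rx": 0,"ry": 0,"rz": 0,"x": 0.313,"y": 0.157,"z": -0.135,"hand": 1},
  {"rx": 0,"ry": 0,"rz": 0,"x": 0.313,"y": 0.157,"z": -0.135,"hand": 1},
  {"rx": 0,"ry": 0,"rz": 0,"x": 0.313,"y": 0.157,"z": -0.135,"hand": 1},
  {"rx": 0,"ry": 0,"rz": 0,"x": 0.313,"y": 0.157,"z": -0.08,"hand": 1},
  {"rx": 0,"ry": 0,"rz": 0,"x": 0.313,"y": 0.157,"z": -0.055,"hand": 1},
  {"rx": 0,"ry": 0,"rz": 0,"x": 0.313,"y": 0.157,"z": -0.055,"hand": 1},
])

```text
time: 34.2
ee_pos: [0.6477, -0.0185, 0.0971]
ee_rot: [0.709, 0.706, -0.002, -0.002]
ft_force: [0.2, 0.1, 0.3]
grip_width: 0.0133
grip_force: 20.0
```

```bash
python3 -c "
from h import *
go([.6493,-.0182,.0625])"
```

```text
t 34.2 shift [0.0003 0.0017 0.0346] tool y [ 1.     -0.0043 -0.0044] z [-4.4e-03  1.0e-04 -1.0e+00]
```

Call:
drive_tool([
  {"rx": 0,"ry": 0,"rz": 0,"x": 0.0002,"y": 0.0007,"z": 0,"hand": 1},
  {"rx": 0,"ry": 0,"rz": 0,"x": 0.0002,"y": 0.0007,"z": 0.005,"hand": 1},
  {"rx": 0,"ry": 0,"rz": 0,"x": 0.0002,"y": 0.0007,"z": 0.01,"hand": 1},
  {"rx": 0,"ry": 0,"rz": 0,"x": 0.0002,"y": 0.0007,"z": 0.016,"hand": 1},
  {"rx": 0,"ry": 0,"rz": 0,"x": 0.0002,"y": 0.0007,"z": 0.016,"hand": 1},
])

```text
time: 34.83
ee_pos: [0.6494, -0.0183, 0.0827]
ee_rot: [0.709, 0.706, -0.0, -0.0]
ft_force: [-0.6, -0.3, -2.1]
grip_width: 0.0132
grip_force: 20.0
```

Call:
drive_tool([
  {"rx": 0,"ry": 0,"rz": 0,"x": 0,"y": -0.0005,"z": 0.008,"hand": 1},
  {"rx": 0,"ry": 0,"rz": 0,"x": 0,"y": -0.0005,"z": 0.016,"hand": 1},
  {"rx": 0,"ry": 0,"rz": 0,"x": 0,"y": -0.0005,"z": 0.021,"hand": 1},
  {"rx": 0,"ry": 0,"rz": 0,"x": 0,"y": -0.0005,"z": 0.022,"hand": 1},
])

```text
time: 35.33
ee_pos: [0.6493, -0.0181, 0.0612]
ee_rot: [0.709, 0.706, -0.0, -0.0]
ft_force: [-2.7, -0.2, 4.3]
grip_width: 0.0134
grip_force: 20.0
```

Call:
drive_tool([
  {"rx": 0,"ry": 0,"rz": 0,"x": 0,"y": 0,"z": -0.001,"hand": 0.5},
  {"rx": 0,"ry": 0,"rz": 0,"x": 0,"y": 0,"z": -0.001,"hand": 0.5},
  {"rx": 0,"ry": 0,"rz": 0,"x": 0,"y": 0,"z": -0.001,"hand": 0.5},
])

```text
time: 35.7
ee_pos: [0.6497, -0.0181, 0.0626]
ee_rot: [0.709, 0.706, 0.0, 0.0]
ft_force: [-0.1, 0.3, -0.1]
grip_width: 0.0355
grip_force: 0.0
```

Call:
drive_tool([
  {"rx": 0,"ry": 0,"rz": 0,"x": 0,"y": 0,"z": -0.06,"hand": 0.5},
  {"rx": 0,"ry": 0,"rz": 0,"x": 0,"y": 0,"z": -0.12,"hand": 0.5},
  {"rx": 0,"ry": 0,"rz": 0,"x": -0.347,"y": -0.1525,"z": -0.12,"hand": 0.5},
  {"rx": 0,"ry": 0,"rz": 0,"x": -0.347,"y": -0.1525,"z": -0.12,"hand": 0.5},
  {"rx": 0,"ry": 0,"rz": 0,"x": -0.347,"y": -0.1525,"z": -0.12,"hand": 0.5},
  {"rx": 0,"ry": 0,"rz": 0,"x": -0.347,"y": -0.1525,"z": -0.12,"hand": 0.5},
  {"rx": 0,"ry": 0,"rz": 0,"x": -0.347,"y": -0.1525,"z": -0.12,"hand": 0.5},
  {"rx": 0,"ry": 0,"rz": 0,"x": -0.347,"y": -0.1525,"z": -0.12,"hand": 0.5},
  {"rx": 0,"ry": 0,"rz": 0,"x": -0.347,"y": -0.1525,"z": -0.12,"hand": 0.5},
  {"rx": 0,"ry": 0,"rz": 0,"x": -0.347,"y": -0.1525,"z": -0.06,"hand": 0.5},
  {"rx": 0,"ry": 0,"rz": 0,"x": -0.347,"y": -0.1525,"z": -0.06,"hand": 0.5},
  {"rx": 0,"ry": 0,"rz": 0,"x": -0.347,"y": -0.1525,"z": -0.06,"hand": 0.5},
])

```text
time: 37.2
ee_pos: [0.4965, -0.3641, 0.1242]
ee_rot: [0.708, 0.706, 0.0, 0.001]
ft_force: [-0.7, -0.1, 0.3]
grip_width: 0.0439
grip_force: 0.0
```

```bash
python3 -c "
from h import *
go([.4960,-.3644,.045])"
```

```text
t 37.2 shift [-0.0003 -0.0006  0.0792] tool y [ 1.     -0.0034  0.0013] z [ 1.3e-03 -5.0e-04 -1.0e+00]
```

Call:
drive_tool([
  {"rx": 0,"ry": 0,"rz": 0,"x": 0,"y": -0.0003,"z": 0.04,"hand": 0.5},
  {"rx": 0,"ry": 0,"rz": 0,"x": 0,"y": -0.0003,"z": 0.078,"hand": 0.5},
  {"rx": 0,"ry": 0,"rz": 0,"x": 0,"y": -0.0003,"z": 0.078,"hand": 0.5},
  {"rx": 0,"ry": 0,"rz": 0,"x": 0,"y": -0.0003,"z": 0.078,"hand": 1},
  {"rx": 0,"ry": 0,"rz": 0,"x": 0,"y": -0.0003,"z": 0.078,"hand": 1},
  {"rx": 0,"ry": 0,"rz": 0,"x": 0,"y": -0.0003,"z": 0.078,"hand": 1},
  {"rx": 0,"ry": 0,"rz": 0,"x": 0,"y": -0.0003,"z": 0.078,"hand": 1},
  {"rx": 0,"ry": 0,"rz": 0,"x": 0,"y": -0.0003,"z": 0.078,"hand": 1},
])

```text
time: 38.2
ee_pos: [0.4954, -0.3648, 0.0452]
ee_rot: [0.709, 0.705, 0.0, 0.0]
ft_force: [-1.3, 0.2, 5.7]
grip_width: 0.0129
grip_force: 20.0
```

Call:
drive_tool([
  {"rx": 0,"ry": 0,"rz": 0,"x": 0,"y": 0,"z": -0.03,"hand": 1},
  {"rx": 0,"ry": 0,"rz": 0,"x": 0,"y": 0,"z": -0.085,"hand": 1},
  {"rx": 0,"ry": 0,"rz": 0,"x": 0,"y": 0,"z": -0.135,"hand": 1},
  {"rx": 0,"ry": 0,"rz": 0,"x": 0.313,"y": 0.154,"z": -0.135,"hand": 1},
  {"rx": 0,"ry": 0,"rz": 0,"x": 0.313,"y": 0.154,"z": -0.135,"hand": 1},
  {"rx": 0,"ry": 0,"rz": 0,"x": 0.313,"y": 0.154,"z": -0.135,"hand": 1},
  {"rx": 0,"ry": 0,"rz": 0,"x": 0.313,"y": 0.154,"z": -0.135,"hand": 1},
  {"rx": 0,"ry": 0,"rz": 0,"x": 0.313,"y": 0.154,"z": -0.135,"hand": 1},
  {"rx": 0,"ry": 0,"rz": 0,"x": 0.313,"y": 0.154,"z": -0.135,"hand": 1},
  {"rx": 0,"ry": 0,"rz": 0,"x": 0.313,"y": 0.154,"z": -0.08,"hand": 1},
  {"rx": 0,"ry": 0,"rz": 0,"x": 0.313,"y": 0.154,"z": -0.055,"hand": 1},
  {"rx": 0,"ry": 0,"rz": 0,"x": 0.313,"y": 0.154,"z": -0.055,"hand": 1},
])

```text
time: 39.7
ee_pos: [0.6489, -0.0522, 0.0971]
ee_rot: [0.709, 0.706, -0.001, -0.002]
ft_force: [-0.1, 0.3, 0.4]
grip_width: 0.0132
grip_force: 20.0
```

```bash
python3 -c "
from h import *
go([.6503,-.0522,.0625])"
```

```text
t 39.7 shift [-0.      0.0015  0.0346] tool y [ 1.     -0.0042 -0.0044] z [-4.4e-03  4.0e-04 -1.0e+00]
```

Call:
drive_tool([
  {"rx": 0,"ry": 0,"rz": 0,"x": -0.0003,"y": 0.0005,"z": 0,"hand": 1},
  {"rx": 0,"ry": 0,"rz": 0,"x": -0.0003,"y": 0.0005,"z": 0.005,"hand": 1},
  {"rx": 0,"ry": 0,"rz": 0,"x": -0.0003,"y": 0.0005,"z": 0.01,"hand": 1},
  {"rx": 0,"ry": 0,"rz": 0,"x": -0.0003,"y": 0.0005,"z": 0.016,"hand": 1},
  {"rx": 0,"ry": 0,"rz": 0,"x": -0.0003,"y": 0.0005,"z": 0.016,"hand": 1},
])

```text
time: 40.33
ee_pos: [0.6503, -0.0525, 0.0826]
ee_rot: [0.709, 0.706, -0.001, -0.001]
ft_force: [-0.4, -0.5, -1.2]
grip_width: 0.0133
grip_force: 20.0
```

Call:
drive_tool([
  {"rx": 0,"ry": 0,"rz": 0,"x": 0,"y": -0.0005,"z": 0.008,"hand": 1},
  {"rx": 0,"ry": 0,"rz": 0,"x": 0,"y": -0.0005,"z": 0.016,"hand": 1},
  {"rx": 0,"ry": 0,"rz": 0,"x": 0,"y": -0.0005,"z": 0.021,"hand": 1},
  {"rx": 0,"ry": 0,"rz": 0,"x": 0,"y": -0.0005,"z": 0.022,"hand": 1},
])

```text
time: 40.83
ee_pos: [0.6502, -0.0525, 0.0612]
ee_rot: [0.709, 0.706, -0.0, -0.0]
ft_force: [-5.8, 0.7, 6.6]
grip_width: 0.0135
grip_force: 20.0
```

Call:
drive_tool([
  {"rx": 0,"ry": 0,"rz": 0,"x": 0,"y": 0,"z": -0.001,"hand": 0.5},
  {"rx": 0,"ry": 0,"rz": 0,"x": 0,"y": 0,"z": -0.001,"hand": 0.5},
  {"rx": 0,"ry": 0,"rz": 0,"x": 0,"y": 0,"z": -0.001,"hand": 0.5},
])

```text
time: 41.2
ee_pos: [0.6509, -0.0524, 0.0626]
ee_rot: [0.709, 0.706, 0.0, 0.0]
ft_force: [-0.3, 0.1, 0.1]
grip_width: 0.0354
grip_force: 0.0
```

Call:
drive_tool([
  {"rx": 0,"ry": 0,"rz": 0,"x": 0,"y": 0,"z": -0.06,"hand": 0.5},
  {"rx": 0,"ry": 0,"rz": 0,"x": 0,"y": 0,"z": -0.12,"hand": 0.5},
  {"rx": 0,"ry": 0,"rz": 0,"x": -0.072,"y": -0.215,"z": -0.12,"hand": 0.5},
  {"rx": 0,"ry": 0,"rz": 0,"x": -0.072,"y": -0.215,"z": -0.12,"hand": 0.5},
  {"rx": 0,"ry": 0,"rz": 0,"x": -0.072,"y": -0.215,"z": -0.12,"hand": 0.5},
  {"rx": 0,"ry": 0,"rz": 0,"x": -0.072,"y": -0.215,"z": -0.12,"hand": 0.5},
  {"rx": 0,"ry": 0,"rz": 0,"x": -0.072,"y": -0.215,"z": -0.12,"hand": 0.5},
  {"rx": 0,"ry": 0,"rz": 0,"x": -0.072,"y": -0.215,"z": -0.12,"hand": 0.5},
  {"rx": 0,"ry": 0,"rz": 0,"x": -0.072,"y": -0.215,"z": -0.12,"hand": 0.5},
])

```text
time: 42.32
ee_pos: [0.4361, -0.1228, 0.1825]
ee_rot: [0.708, 0.706, 0.0, -0.0]
ft_force: [0.0, -0.6, -0.5]
grip_width: 0.0435
grip_force: 0.0
```

Run:
```python
from h import *
go([.435,-.035,.03])
c=snap("wrist","w6");a=crop(c,160,0,560,250,2,"w6")
s=snap("scene","s6");crop(s,220,130,540,330,2.5,"s6")
```

```text
t 42.33 shift [ 0.0877 -0.0015  0.1525] tool y [ 1.e+00 -3.e-03  5.e-04] z [ 5.e-04  5.e-04 -1.e+00]
```

View pics/w6.png

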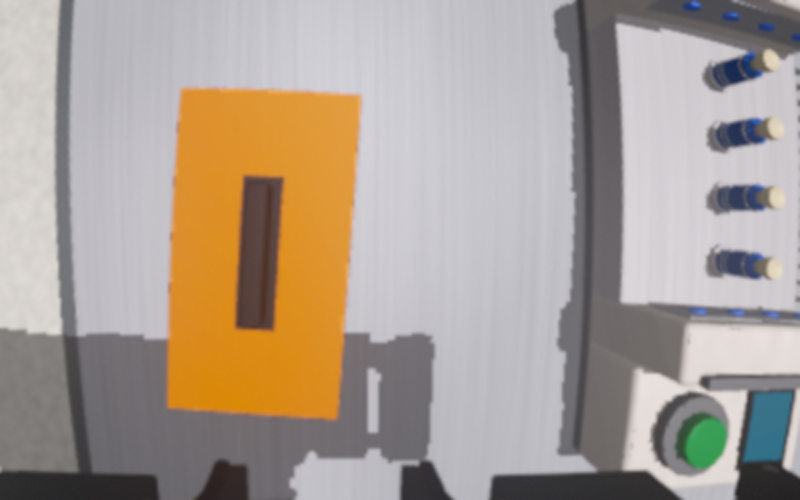

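View pics/s6.png

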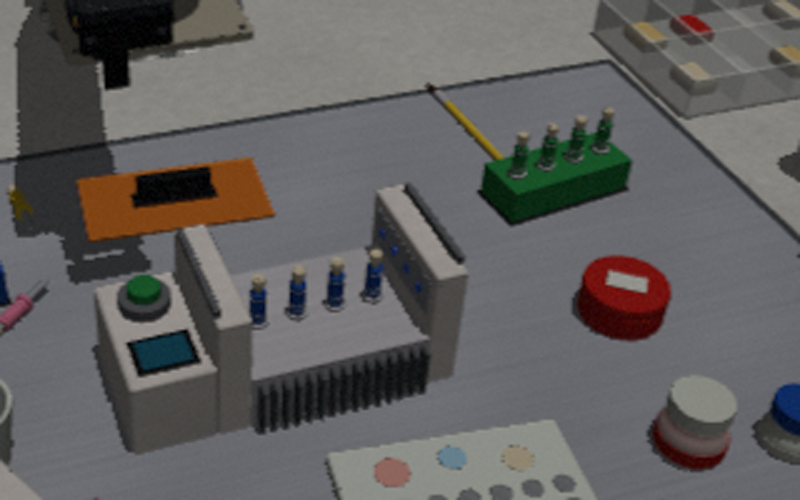

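All seven holders stand seated: four green in the green rack, four blue in the deck. The shield corners are at (180,88), (361,96), (338,419) and (167,408).

Run:
```python
from h import *
c=pickle.load(open("w6.pkl","rb"))
f=lambda p:np.array(p,float)/2+[160,0]
C=at(c,f([(180,88),(361,96),(338,419),(167,408)]),.004,True)
print(C.round(4).tolist(),np.linalg.norm(np.roll(C,-1,0)-C,axis=1),C.mean(0))
d=(C[0]+C[1]-C[2]-C[3]);print("y-axis yaw deg",np.degrees(np.arctan2(-d[0],d[1])));e=C[1]+C[2]-C[0]-C[3];print("x",np.degrees(np.arctan2(e[1],e[0])))
H=at(c,f([(246,176),(272,178),(262,329),(235,327)]),.033,True);print(H.round(4).tolist(),H.mean(0))
print("button",at(c,f([(703,441)]),.097,True))
```

```text
[[0.3592, 0.0348, 0.004], [0.4585, 0.0271, 0.004], [0.4463, -0.1554, 0.004], [0.3462, -0.1487, 0.004]] [0.09967947 0.18289759 0.1003494  0.18394623] [ 0.4025552  -0.06052647  0.004     ]
y-axis yaw deg -3.93548882081087
x -4.1191813673333755
[[0.3996, -0.02, 0.033], [0.4126, -0.0214, 0.033], [0.4066, -0.0981, 0.033], [0.3927, -0.0969, 0.033]] [ 0.40287626 -0.05909146  0.033     ]
button [[ 0.6233799 -0.1388699  0.097    ]]
```

The shield has been knocked aside, from (0.435, -0.035) to (0.4026, -0.060) with yaw -4°. The measured size of 100 x 183.5 mm matches. Going to its handle.

Call:
drive_tool([
  {"rx": 0,"ry": 0,"rz": 3.9,"x": 0.063,"y": -0.034,"z": 0.05,"hand": 0.5},
  {"rx": 0,"ry": 0,"rz": 3.9,"x": 0.063,"y": -0.034,"z": 0.1,"hand": 0.5},
  {"rx": 0,"ry": 0,"rz": 3.9,"x": 0.063,"y": -0.034,"z": 0.125,"hand": 0.5},
  {"rx": 0,"ry": 0,"rz": 3.9,"x": 0.063,"y": -0.034,"z": 0.125,"hand": 0.5},
  {"rx": 0,"ry": 0,"rz": 3.9,"x": 0.063,"y": -0.034,"z": 0.125,"hand": 0.5},
])

```text
time: 43.05
ee_pos: [0.4026, -0.0603, 0.0586]
ee_rot: [0.732, 0.681, 0.001, 0.0]
ft_force: [-0.5, 0.4, -0.5]
grip_width: 0.0436
grip_force: 0.0
```

```bash
python3 -c "
from h import *
go([.4027,-.0600,.010])"
```

```text
t 43.05 shift [0.0003 0.     0.0486] tool y [ 0.9974 -0.0723  0.0013] z [ 1.3e-03  1.0e-04 -1.0e+00]
```

Call:
drive_tool([
  {"rx": 0,"ry": 0,"rz": 0,"x": 0,"y": 0,"z": 0.03,"hand": 0.5},
  {"rx": 0,"ry": 0,"rz": 0,"x": 0,"y": 0,"z": 0.046,"hand": 0.5},
  {"rx": 0,"ry": 0,"rz": 0,"x": 0,"y": 0,"z": 0.047,"hand": 0.5},
  {"rx": 0,"ry": 0,"rz": 0,"x": 0,"y": 0,"z": 0.047,"hand": 1},
  {"rx": 0,"ry": 0,"rz": 0,"x": 0,"y": 0,"z": 0.047,"hand": 1},
  {"rx": 0,"ry": 0,"rz": 0,"x": 0,"y": 0,"z": 0.047,"hand": 1},
  {"rx": 0,"ry": 0,"rz": 0,"x": 0,"y": 0,"z": 0.047,"hand": 1},
  {"rx": 0,"ry": 0,"rz": 0,"x": 0,"y": 0,"z": 0.047,"hand": 1},
], squeeze=35)

```text
time: 44.05
ee_pos: [0.4016, -0.0604, 0.0107]
ee_rot: [0.732, 0.681, -0.0, 0.0]
ft_force: [-1.3, -0.6, 4.2]
grip_width: 0.0121
grip_force: 35.0
```

```bash
python3 -c "
from h import *
go([.6492,-.0012,.20])"
```

```text
t 44.05 shift [ 0.077   0.2427 -0.1893] tool y [ 9.974e-01 -7.250e-02  3.000e-04] z [ 3.e-04 -3.e-04 -1.e+00]
```

Call:
drive_tool([
  {"rx": 0,"ry": 0,"rz": 0,"x": 0,"y": 0,"z": -0.03,"hand": 1},
  {"rx": 0,"ry": 0,"rz": 0,"x": 0,"y": 0,"z": -0.08,"hand": 1},
  {"rx": 0,"ry": 0,"rz": 0,"x": 0,"y": 0,"z": -0.13,"hand": 1},
  {"rx": 0,"ry": 0,"rz": -3,"x": 0.015,"y": 0.04,"z": -0.165,"hand": 1},
  {"rx": 0,"ry": 0,"rz": -5.65,"x": 0.032,"y": 0.1,"z": -0.165,"hand": 1},
  {"rx": 0,"ry": 0,"rz": -5.65,"x": 0.049,"y": 0.155,"z": -0.165,"hand": 1},
  {"rx": 0,"ry": 0,"rz": -5.65,"x": 0.065,"y": 0.205,"z": -0.165,"hand": 1},
  {"rx": 0,"ry": 0,"rz": -5.65,"x": 0.077,"y": 0.243,"z": -0.165,"hand": 1},
  {"rx": 0,"ry": 0,"rz": -5.65,"x": 0.077,"y": 0.243,"z": -0.165,"hand": 1},
  {"rx": 0,"ry": 0,"rz": -5.65,"x": 0.077,"y": 0.243,"z": -0.14,"hand": 1},
  {"rx": 0,"ry": 0,"rz": -5.65,"x": 0.077,"y": 0.243,"z": -0.134,"hand": 1},
  {"rx": 0,"ry": 0,"rz": -5.65,"x": 0.077,"y": 0.243,"z": -0.134,"hand": 1},
])

```text
time: 45.55
ee_pos: [0.6488, -0.0015, 0.1445]
ee_rot: [0.698, 0.716, -0.0, -0.0]
ft_force: [0.6, 0.2, -0.9]
grip_width: 0.0117
grip_force: 35.0
```

Run:
```python
from h import *
go([.6492,-.0012,.129])
from station import telemetry;print(telemetry.get_state()["wrist_torque"])
c=snap("wrist","w7");crop(c,120,40,520,290,2,"w7")
```

```text
t 45.55 shift [0.0003 0.0004 0.0155] tool y [ 9.997e-01  2.590e-02 -7.000e-04] z [-7.e-04 -4.e-04 -1.e+00]
[-0.0090785  -0.16032351  0.0348998 ]
```

View pics/w7.png

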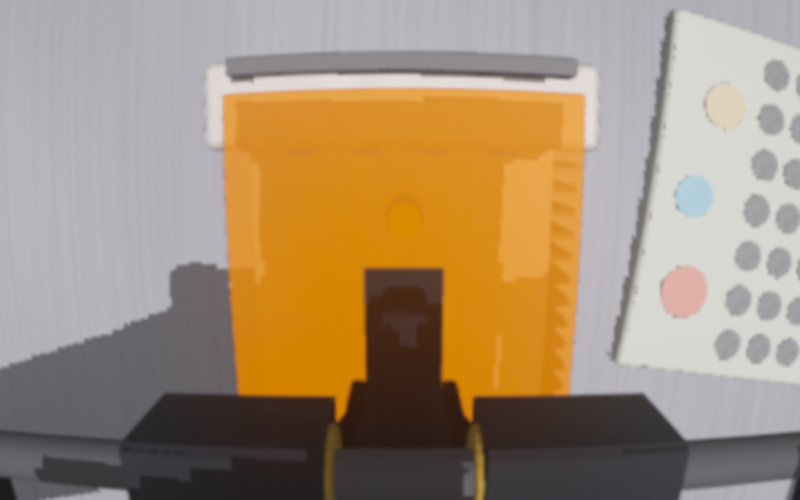

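The plate sits centred over the cheeks. The crown at (404,217) lies midway between the plate edges at about 226 and 582. Lower and release.

Call:
drive_tool([
  {"rx": 0,"ry": 0,"rz": 0,"x": 0,"y": 0.0003,"z": 0.005,"hand": 1},
  {"rx": 0,"ry": 0,"rz": 0,"x": 0,"y": 0.0003,"z": 0.01,"hand": 1},
  {"rx": 0,"ry": 0,"rz": 0,"x": 0,"y": 0.0003,"z": 0.014,"hand": 1},
  {"rx": 0,"ry": 0,"rz": 0,"x": 0,"y": 0.0003,"z": 0.0155,"hand": 1},
  {"rx": 0,"ry": 0,"rz": 0,"x": 0,"y": 0.0003,"z": 0.0155,"hand": 1},
])

```text
time: 46.22
ee_pos: [0.6497, -0.0011, 0.129]
ee_rot: [0.698, 0.716, 0.0, 0.0]
ft_force: [0.5, 0.2, -0.7]
grip_width: 0.0119
grip_force: 35.0
```

Call:
drive_tool([
  {"rx": 0,"ry": 0,"rz": 0,"x": 0,"y": 0,"z": 0.0015,"hand": 1},
  {"rx": 0,"ry": 0,"rz": 0,"x": 0,"y": 0,"z": 0.0015,"hand": 1},
])

```text
time: 46.48
ee_pos: [0.6499, -0.0011, 0.1288]
ee_rot: [0.698, 0.716, 0.0, 0.0]
ft_force: [-4.9, 0.0, 8.9]
grip_width: 0.0115
grip_force: 35.0
```

Call:
drive_tool([
  {"rx": 0,"ry": 0,"rz": 0,"x": 0,"y": 0,"z": -0.0015,"hand": 0.5},
  {"rx": 0,"ry": 0,"rz": 0,"x": 0,"y": 0,"z": -0.0015,"hand": 0.5},
  {"rx": 0,"ry": 0,"rz": 0,"x": 0,"y": 0,"z": -0.0015,"hand": 0.5},
  {"rx": 0,"ry": 0,"rz": 0,"x": 0,"y": 0,"z": -0.03,"hand": 0.5},
  {"rx": 0,"ry": 0,"rz": 0,"x": 0,"y": 0,"z": -0.07,"hand": 0.5},
  {"rx": 0,"ry": 0,"rz": 0,"x": -0.136,"y": -0.03,"z": -0.08,"hand": 1},
  {"rx": 0,"ry": 0,"rz": 0,"x": -0.136,"y": -0.03,"z": -0.08,"hand": 1},
  {"rx": 0,"ry": 0,"rz": 0,"x": -0.136,"y": -0.03,"z": -0.08,"hand": 1},
  {"rx": 0,"ry": 0,"rz": 0,"x": -0.136,"y": -0.03,"z": -0.03,"hand": 1},
  {"rx": 0,"ry": 0,"rz": 0,"x": -0.136,"y": -0.03,"z": 0.01,"hand": 1},
  {"rx": 0,"ry": 0,"rz": 0,"x": -0.136,"y": -0.03,"z": 0.01,"hand": 1},
  {"rx": 0,"ry": 0,"rz": 0,"x": -0.136,"y": -0.03,"z": 0.01,"hand": 1},
], squeeze=10)

```text
time: 47.98
ee_pos: [0.6243, -0.1373, 0.1192]
ee_rot: [0.698, 0.716, 0.001, 0.001]
ft_force: [-0.6, -0.1, -0.7]
grip_width: 0.0001
grip_force: 0.0
```

Run:
```python
from h import *
go([.6242,-.138,.097])
c=snap("scene","s8");crop(c,240,180,440,330,4,"s8")
```

```text
t 47.98 shift [-0.0007 -0.0001  0.0222] tool y [0.9996 0.0267 0.002 ] z [ 0.002  0.    -1.   ]
```

View pics/s8.png

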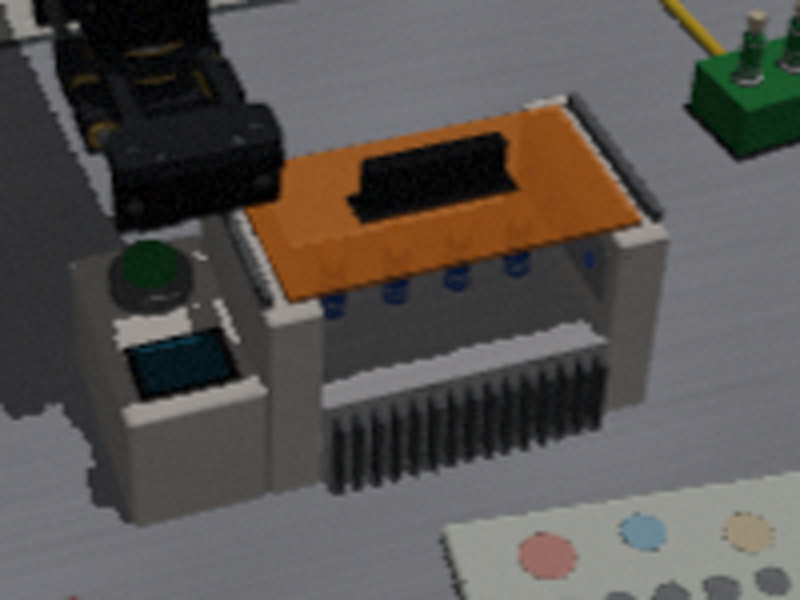

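The shield lies flat between the stops, and the fingers are over the button at (150,265). Press.

Call:
drive_tool([
  {"rx": 0,"ry": 0,"rz": 0,"x": -0.0005,"y": 0,"z": 0.012,"hand": 1},
  {"rx": 0,"ry": 0,"rz": 0,"x": -0.0005,"y": 0,"z": 0.02,"hand": 1},
  {"rx": 0,"ry": 0,"rz": 0,"x": -0.0005,"y": 0,"z": 0.024,"hand": 1},
  {"rx": 0,"ry": 0,"rz": 0,"x": -0.0005,"y": 0,"z": 0.027,"hand": 1},
  {"rx": 0,"ry": 0,"rz": 0,"x": -0.0005,"y": 0,"z": 0.028,"hand": 1},
  {"rx": 0,"ry": 0,"rz": 0,"x": -0.0005,"y": 0,"z": 0.028,"hand": 1},
])

```text
time: 48.78
ee_pos: [0.6233, -0.1385, 0.0913]
ee_rot: [0.698, 0.716, -0.0, 0.0]
ft_force: [-6.8, 0.3, 17.5]
grip_width: 0.0004
grip_force: 8.4
```

Call:
drive_tool([
  {"rx": 0,"ry": 0,"rz": 0,"x": 0,"y": 0,"z": 0.0008,"hand": 1},
  {"rx": 0,"ry": 0,"rz": 0,"x": 0,"y": 0,"z": 0.0008,"hand": 1},
  {"rx": 0,"ry": 0,"rz": 0,"x": 0,"y": 0,"z": 0.0008,"hand": 1},
])

```text
time: 49.15
ee_pos: [0.6234, -0.1385, 0.0912]
ee_rot: [0.698, 0.716, -0.0, 0.001]
ft_force: [-10.8, 1.0, 21.9]
grip_width: 0.0005
grip_force: 11.1
```

Call:
drive_tool([
  {"rx": 0,"ry": 0,"rz": 0,"x": 0,"y": 0,"z": -0.02,"hand": 1},
  {"rx": 0,"ry": 0,"rz": 0,"x": 0,"y": 0,"z": -0.07,"hand": 1},
  {"rx": 0,"ry": 0,"rz": 0,"x": 0,"y": 0,"z": -0.12,"hand": 1},
  {"rx": 0,"ry": 0,"rz": 0,"x": -0.06,"y": -0.06,"z": -0.14,"hand": 1},
  {"rx": 0,"ry": 0,"rz": 0,"x": -0.12,"y": -0.12,"z": -0.14,"hand": 1},
  {"rx": 0,"ry": 0,"rz": 0,"x": -0.16,"y": -0.16,"z": -0.14,"hand": 1},
  {"rx": 0,"ry": 0,"rz": 0,"x": -0.16,"y": -0.16,"z": -0.14,"hand": 1},
  {"rx": 0,"ry": 0,"rz": 0,"x": -0.16,"y": -0.16,"z": -0.14,"hand": 1},
])

```text
time: 50.15
ee_pos: [0.4651, -0.3058, 0.2291]
ee_rot: [0.7, 0.714, -0.001, 0.0]
ft_force: [0.4, 0.3, 0.8]
grip_width: 0.0002
grip_force: 0.0
```

Run:
```python
from h import *
c=snap("scene","s9");t=snap("top","t9")
a=crop(c,220,130,540,330,2.5,"a")[:, :800]
cv2.imwrite("pics/fin.png",np.vstack([cv2.resize(c["frame"][150:350,140:540,::-1],(800,400)),cv2.resize(t["frame"][100:250,170:520,::-1],(467,200)).copy() if 0 else cv2.copyMakeBorder(cv2.resize(t["frame"][110:250,170:500,::-1],(471,200),interpolation=cv2.INTER_CUBIC),0,0,0,329,0)]))
```

```text
(no output)
```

View pics/fin.png

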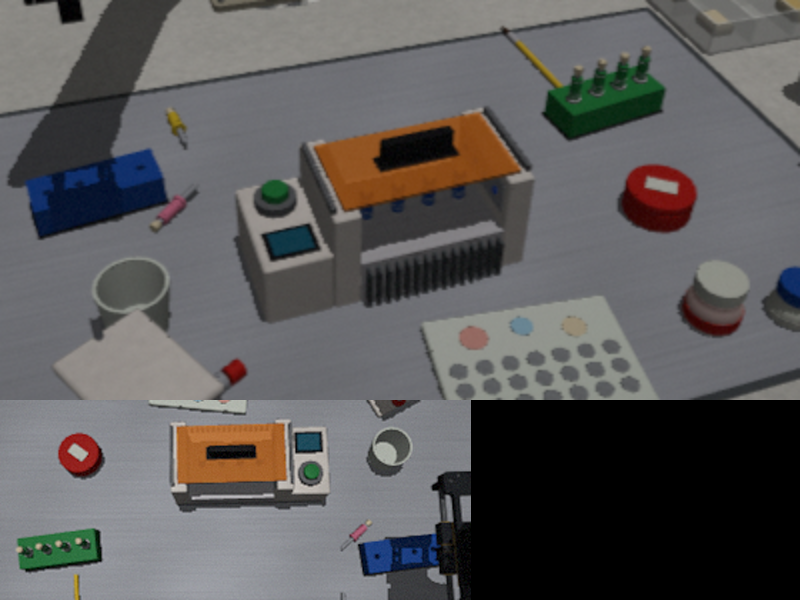

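Run:
```python
from h import *
for n in("scene0","s9"):
    h=cv2.cvtColor(pickle.load(open(n+".pkl","rb"))["frame"],cv2.COLOR_RGB2HSV)
    for nm,lo,hi,b in(("yel",22,35,(210,190,250,235)),("pink",160,176,(205,230,245,270))):
        m=cv2.inRange(h,(lo,90,60),(hi,255,255))[b[1]:b[3],b[0]:b[2]];y,x=np.nonzero(m);print(n,nm,len(x),x.min(),x.max(),y.min(),y.max())
```

```text
scene0 yel 85 18 25 13 27
scene0 pink 87 14 27 18 31
s9 yel 59 14 22 16 27
s9 pink 86 14 27 18 31
```

Run:
```python
from h import *
c=pickle.load(open("w2.pkl","rb"))
P=at(c,np.array([(235,20),(285,11),(318,3)])/1.25,.007,True);print("w2 lying",P.round(3).tolist(),np.linalg.norm(P[0]-P[2]))
s=pickle.load(open("s9.pkl","rb"));q=140+np.array([169,186])/2,150+np.array([108,146])/2
print("s9 lying",at(s,np.array(q).T,.007).round(3).tolist())
for n in("scene0","s6","s9"):
    s=pickle.load(open(n+".pkl","rb"));print(n,"w2 pts proj",proj(s,P).round(1).tolist())
    h=cv2.cvtColor(s["frame"],cv2.COLOR_RGB2HSV);y,x=np.nonzero(cv2.inRange(h,(20,80,50),(36,255,255))[190:235,210:250]);print(x.mean()+210,y.mean()+190,len(x))
for n in("top0","t9"):
    s=pickle.load(open(n+".pkl","rb"));h=cv2.cvtColor(s["frame"],cv2.COLOR_RGB2HSV);y,x=np.nonzero(cv2.inRange(h,(20,80,50),(36,255,255))[230:265,395:430]);print(n,[(x.min()+395,x.max()+395,y.min()+230,y.max()+230,len(x)) if len(x) else None],proj(s,P).round(1).tolist())
```

```text
w2 lying [[0.347, -0.213, 0.007], [0.392, -0.211, 0.007], [0.419, -0.207, 0.007]] 0.0725866270682524
s9 lying [[0.338, -0.214, 0.007], [0.42, -0.205, 0.007]]
scene0 w2 pts proj [[225.5, 206.1], [228.8, 216.6], [232.2, 223.1]]
231.25581395348837 210.6046511627907 86
s6 w2 pts proj [[225.5, 206.1], [228.8, 216.6], [232.2, 223.1]]
227.28571428571428 210.96825396825398 63
s9 w2 pts proj [[225.5, 206.1], [228.8, 216.6], [232.2, 223.1]]
227.19672131147541 210.8360655737705 61
top0 [(np.int64(408), np.int64(416), np.int64(240), np.int64(247), 45)] [[413.1, 272.0], [411.9, 254.5], [410.0, 243.8]]
t9 [(np.int64(409), np.int64(414), np.int64(256), np.int64(264), 49)] [[413.1, 272.0], [411.9, 254.5], [410.0, 243.8]]
```

The yellow look-alike had toppled by 1.4 s, while the arm was nowhere near it. It hasn't moved since, so I'm leaving it alone. Handing in.

```bash
python3 -c "
from station import manip
print(manip.hand_in())"
```

```text
the job is handed in; nothing more can be done
None
```

I handed the job in after about 50 s: all three cured holders are home in the green rack, all four next holders are home in the unit, the shield lies flat and centred on the cheeks, and the start button was pressed to its stop and released. I haven't seen the verdict. The yellow look-alike tipped over by itself at the start and I left it alone.

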